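# Load the coating-test bars and lock the jig's guide nut

## Robot

A 6-joint arm with a two-finger parallel gripper is mounted at the origin on a cart in front of the work surface, level with it; the furniture and walls round the work are solid. World frame = base frame: x ahead of the robot, y to its left, z up, the work surface at z = 0. Lengths are in mm, angles in degrees, forces in N, time in s.
With the tool pointing down it reaches from about 400 to 925 mm from the base axis. Payload 12.5 kg.
Tool frame: the origin (TCP) lies at the very end of the fingers, on their centre line; the grasp point (between the pads) lies 19 mm behind it; z points along the fingers, y is the direction in which the jaws open and shut (so a half turn about z gives the same grasp; the last joint's range is limited). The gripper opens to 95 mm and grips with 3 to 60 N. Pads are 20 mm wide; open, the fingers measure 119 mm over their backs; the gripper's body (75 mm by 180 mm) begins 59 mm behind the grasp point.
Start: joints at [-73.144, 28.126, 89.318, -0, 62.55, -6.05], TCP at [243.295, -575.721, 214.661] pointing down, gripper open.
Joint ranges: [-177.58, 177.58], [-47.91, 125.51], [2.72, 160], [-65.01, 245.01], [3.68, 167.84], [-153.87, 153.87]. Speed limits (degrees/s): [127.2, 127.2, 159.86, 180, 180, 180].

## Interface

Orientations are given as [roll, pitch, yaw] about the fixed x, y, z axes, in that order (R = Rz(yaw) Ry(pitch) Rx(roll)).
In Python, from bench import env gives the robot as it stands.
- The arm moves only by the tool drive_tool, never from a script. Its argument "series" is a list of rows, each an object of numbers: "wx", "wy", "wz": the turn, a rotation vector about the world's x, y, z in rad; "tx", "ty", "tz": the shift along the world's x, y, z in m; "hand": the closure, from -1 (fully open) to 1 (shut). In form: [{"wx": .., "wy": .., "wz": .., "tx": .., "ty": .., "tz": .., "hand": ..}, ...]. A call has 1 to 10 rows; each row shifts and turns the commanded pose from where the row before left it; what a row does not reach is not made up. A row lasts 1/10 s, in which the tool goes at most 50 mm and 8.59 degrees, less where a joint would pass 70% of its speed; a pose out of reach is approached as far as the arm can. A call is refused whole if a number of a shift passes 0.05 or a number of a turn 0.15, either way. A call with a gripper value outside its range is refused whole. The fingers move at their own pace and stop on an object; "grip_force" is the grip in N (left out, the last holds). Time passes only in rows, so rows that do not move let the fingers close. It gives the time, the measured TCP pose, the force and the opening at its end, in the units of the state.
- env.state(): the state, without advancing time (a new reading comes with each control period).
- env.camera(name): name is "side" or "top" or "wrist"; returns the picture (420x560x3 uint8, blue, green, red); there is no depth.
- env.camera_params(name): a dict with "mtx" (3x3 intrinsics, pixels), "k1" (the pictures are not rectified: a ray, as slopes to the right and down, at radius r is drawn at 1 + k1 r^2 times it, then the intrinsics apply), "rvec" (rotation vector, rad) and "tvec" (3), from world to camera coordinates, as OpenCV has them. Camera axes: x right, y down, z forward; pixel columns grow to the right and rows downward; lengths in mm; the calibration is good to about 2 mm. A picture is of the moment at which its call begins: read the wrist's pose just before it. camera_params takes no time and is no camera call; for the wrist camera it gives the pose at the moment of the call.
- env.close_job(): hands the job in, once; it reports no verdict.
Trained networks look in the newest picture that a camera, given by its name, has taken for a name from the list of things; names that differ only in an ending like _2 or _b are one class to them, and where a whole thing is asked for, a point or a joint stands for the part that bears it (a point fixed in the world has none). Each returns a list of dicts, best first, with "score" (0 to 1); they miss things now and then, are a little off and sometimes report something else, mostly with a low value. They report only what shows in the picture. A call takes as long as a camera call. They do not tell look-alikes from the thing itself.
- env.trace(camera, label): "region" (420x560 bool, what is visible of it) and "bbox" ([left, top, right, bottom] in pixels, round what is visible of it).
The state is a dict: "clock": time; "joint_positions": joint angles; "qvel": joint speeds; "joint_torque": joint torques, N m; "ee_pos": TCP position; "eef_rot": TCP orientation; "wrist_force": force on the tool from outside, world axes, zero at the start; "wrist_torque": the same for the moment, N m; "grip_width": opening from 0.0 (shut) to 1.0 (fully open).
Only numpy, scipy, OpenCV 4.12 (cv2) and the standard library are available. Lean on these libraries where they do the work, as an engineer would, in place of code of your own. Each camera call takes 0.05 s, during which the arm holds its last target. There are 200 camera calls.

## Task

Load every loose wooden test bar into the clamping jig, one to a lane, lying flat and squarely gripped with one end hard against the low end stop and the other against the sprung jaw. Then put the open-ended spanner on the lower (steel) nut with its handle beside the reaction post so that the lower nut cannot turn, and tighten the upper (brass) jam nut clockwise until it stops. Finally take the spanner off, lay it back flat and lengthways in the middle of its rubber mat, and leave the bars clamped and the beaker, dropper bottle and loupe undisturbed.

Things in the scene. Friction and masses are not known exactly. Their poses are not given: they have to be found in the camera images.
- jig: Grey metal clamping jig, fixed. Base plate 250 x 230 x 12 mm; origin at the centre of its underside, x along the lanes to the end stop (away from the robot), z up; bed at z = 12 mm. Three lanes along x at y = -66, 0, +66 mm, parted by ribs 4 mm high and 4 mm wide at y = -33 and +33. A stud at x = -80, y = 0 (top z = 72) bears two nuts. Spring barrel, top z = 40, at x < -65, y = +75
- end_stop (a point): Middle of the end stop's face, on the bed: jig x = +95, y = 0, z = 12 mm. The stop is a low bar 200 mm along jig y, 12 mm high over the bed, 12 mm thick (to x = +107)
- reaction_post (a point): Foot of a round upright pin, 12 mm across, top 52 mm over the table, standing on an outrigger (60 mm wide, 12 mm thick, out to jig y = -176) at jig x = -99.5, y = -160 mm. A rest block beside it (16 mm along y, x -108 to -62 mm, top 25 mm over the table) bears the spanner's handle; the handle lies on the stud's side of the pin (x > -93.5), which stops it when the nut is dragged clockwise
- carriage (a joint): Sprung carriage with a wide upright jaw (204 mm along jig y, 15 mm thick, top 57 mm over the table). m, 0 at rest, grows as the jaw is pushed away from the end stop (jig -x), at most 0.038. Jaw face at jig x = 5 mm minus this: gap to the stop 90 mm at rest; a 110 mm bar holds it at 0.020. Spring 3 N at rest, 5.5 N at 0.020, 7.5 N at the end; returns by itself in about 0.5 s
- bed (a point): Middle of the bed in the middle lane: jig x = +40, y = 0, z = 12 mm. A clamped bar has its middle at this x
- guide_nut (a joint): Lower nut: steel hexagon, 36 mm across flats, 25 to 41 mm over the table, on a round flange 54 mm across, top at 25 mm. Rad, clockwise from above positive, 0 at the start, two flats facing jig +x and -x. Turns easily (0.05 N m) and must stay as set (within 0.25): the jam nut drags it along unless held. In the spanner it has about 0.1 rad of play
- guide_nut_centre (a point): Axis of the guide nut at the level of its flange's top (z = 25 mm), on which the spanner lies
- jam_nut (a joint): Upper nut: brass hexagon, 32 mm across flats, 37 mm over corners, 42 to 66 mm over the table. Rad, its turn relative to the lower nut, clockwise from above positive; starts at 0.2 to 0.8, hard stop (tight) at 3.0; takes 0.15 N m. Angle in the jig, clockwise, is guide_nut + jam_nut; when that is 0 two flats face jig +x and -x
- jam_nut_centre (a point): Centre of the jam nut, z = 54 mm over the table
- spanner: Open-ended steel spanner, 12 mm thick, about 215 mm long, 0.16 kg; handle 22 mm wide, x = -116 to +41 mm. Origin on the underside at its balance point in the handle, x along the handle to the jaws, z up. On the nut its x points along jig +y (handle out to jig -y), the mouth's sides on the nut's flats that face jig +x and -x
- spanner_jaw (a point): Centre of the spanner's mouth, 70 mm from its origin along its x, on the underside. The mouth is 38 mm wide and open to +x with flared tips, bottom 22 mm behind this point, tips 27 mm ahead; head 66 mm wide, ending 34 mm behind it. Room to lower the head between the stud and the reaction post (mouth centre 52 mm short of the nut's axis), then slide it on along jig +y
- tool_mat: Black rubber mat, fixed, 260 x 110 x 4 mm (long side along its x), origin at the centre of its underside: the spanner's place, where it starts lying along the mat's x
- bar_0: Wooden test bar 110 x 36 x 24 mm (long side x), 0.07 kg, origin at the centre of its underside, z up. Two or three such bars are present, lying on the table to the left; all are alike and may go in any lane, either way round
- bar_1: Like bar_0
- bar_2: Like bar_0
- beaker: Glass beaker, 53 x 59 x 67 mm, bystander, loose
- dropper_bottle: Dropper bottle, 52 mm across, 139 mm high, bystander, loose
- loupe: Black eye loupe, 42 mm across, 34 mm high, bystander, loose
Not all that is in view belongs to the job. Of the things that look like the spanner, the larger one is meant. Leave any red look-alike of the bar_0 alone.

How it is judged:
By the outcome, as a careful person would: the job done as asked, in the order asked, and still so for the second after the job is handed in, with the robot touching nothing.
Of bar_0, bar_1, bar_2 only 2 to 3 are there at a start; the rules pass over those that are not, and their reading is None.
At some moment in a run one of bar_0, bar_1, bar_2 may be knocked a few centimetres aside while the robot is not near it.
Once in a run the grip may slacken for a moment while it holds something.
It also fails if it takes over 208 s, if anything falls off the work surface, if the arm or the gripper's body presses on something with over 40 N, if the wrist force passes 120 N, or if a joint passes its speed limit or range.

## Working session

There is one attempt and no reset: what is moved stays moved. The work goes in short steps, Python scripts to look and compute and a tool call to move; the robot and the scene stay as the last step left them, time stands still between calls to the robot, and variables do not carry over. Pictures are saved under pics/ and viewed, about 12 in all and at most 16, crops included, and the job is handed in when it is done.

Besides the shell and the picture viewer there is one more tool, called after "Request:" by a JSON object that holds its "fn" and its "kwargs". drive_tool: Moves the arm, as the interface text tells. Its arguments: {"type":"object","properties":{"series":{"type":"array"},"grip_force":{"type":"number"}},"required":["series"]}

```bash
mkdir -p pics; ls
cat > h.py <<'E'
import numpy as np, cv2
from bench import env
def cam(n,f=None):
    im=env.camera(n)
    if f: cv2.imwrite('pics/'+f,im)
    return im
def P(n):
    p=env.camera_params(n); R=cv2.Rodrigues(np.array(p['rvec'],float))[0]
    return np.array(p['mtx'],float),float(p['k1']),R,np.array(p['tvec'],float).ravel()
def back(n,uv,z,par=None):
    K,k1,R,t=par or P(n); uv=np.atleast_2d(np.array(uv,float))
    d=(uv-[K[0,2],K[1,2]])/[K[0,0],K[1,1]]
    s=d.copy()
    for _ in range(30): s=d/(1+k1*(s**2).sum(1,keepdims=True))
    r=np.c_[s,np.ones(len(s))]@R; c=-R.T@t
    return c+r*((z-c[2])/r[:,2])[:,None]
def proj(n,X,par=None):
    K,k1,R,t=par or P(n); X=np.atleast_2d(np.array(X,float))
    c=X@R.T+t; s=c[:,:2]/c[:,2:]; s=s*(1+k1*(s**2).sum(1,keepdims=True))
    return s*[K[0,0],K[1,1]]+[K[0,2],K[1,2]]
E
python3 - <<'E'
from h import *
a=cam('top','top0.png');b=cam('side','side0.png')
for n in('top','side'):
    K,k,R,t=P(n);print(n,K[0,0],k,-R.T@t)
    for l in('jig','spanner','bar_0','tool_mat','beaker','dropper_bottle','loupe','guide_nut','jam_nut','carriage'):
        print(l,[(round(d['score'],2),d['bbox']) for d in env.trace(n,l)])
s=env.state();print(s)
cv2.imwrite('pics/both0.png',cv2.resize(np.vstack([a,b]),None,fx=1,fy=.714)) if 0 else None
E
```

```text
pics
top 523.8536465658816 -0.15891916455515356 [ 227.96281995 -125.57224314 1814.07642361]
jig [(0.58, [194.5, 195.8, 281.0, 268.9])]
spanner [(0.91, [334.9, 211.4, 364.9, 269.5]), (0.76, [399.1, 248.6, 422.5, 289.6])]
bar_0 [(0.93, [128.4, 261.6, 157.0, 281.6]), (0.76, [140.9, 229.9, 176.6, 244.0]), (0.69, [133.0, 212.1, 169.2, 221.1])]
tool_mat [(0.81, [328.1, 193.5, 370.1, 273.5])]
beaker [(0.55, [169.8, 157.5, 190.6, 177.0])]
dropper_bottle [(0.5, [135.3, 211.6, 170.0, 222.1]), (0.48, [301.4, 167.5, 314.6, 181.8])]
loupe [(0.68, [289.8, 176.4, 302.3, 189.1])]
guide_nut [(0.73, [226.0, 247.5, 240.6, 258.7])]
jam_nut []
carriage [(0.95, [204.0, 222.7, 264.5, 247.4]), (0.27, [194.5, 193.2, 283.3, 267.3])]
side 497.21251707734655 -0.11495916307873562 [ -110.90981436 -1125.44536641  1168.52416648]
jig [(0.54, [240.5, 169.8, 277.1, 229.1])]
spanner [(0.74, [288.5, 259.0, 345.9, 285.7]), (0.64, [305.8, 335.0, 361.4, 349.9])]
bar_0 []
tool_mat [(0.71, [286.0, 254.4, 369.5, 304.4])]
beaker [(0.57, [264.3, 139.1, 276.5, 157.8])]
dropper_bottle [(0.6, [334.5, 189.0, 348.4, 221.3])]
loupe [(0.64, [323.0, 205.1, 333.5, 219.0])]
guide_nut [(0.52, [262.4, 140.7, 277.4, 159.2])]
jam_nut [(0.56, [290.6, 261.6, 348.1, 282.9])]
carriage []
{'clock': 1.1, 'joint_positions': array([-7.31442300e+01,  2.81262222e+01,  8.93188471e+01,  6.49310620e-04,
        6.25489884e+01, -6.05117235e+00]), 'qvel': array([ 0.07620041, -0.03591817,  0.00042675,  0.05030061, -0.04611726,
       -0.02943401]), 'joint_torque': array([-2.67361931e-03, -6.12491798e+01, -2.58427048e+01,  6.92716939e-02,
        4.46469930e-02,  2.32242871e-05]), 'ee_pos': array([ 243.29338288, -575.72148298,  214.6611895 ]), 'eef_rot': array([1.7999403e+02, 5.3399338e-05, 2.2906643e+01]), 'wrist_force': array([ 0.60430539, -0.16773187, -0.64256864]), 'wrist_torque': array([-0.00264917,  0.02534994,  0.00351616]), 'grip_width': 0.9998649881683084}
```

Run:
```python
import cv2
a=cv2.imread('pics/top0.png')[140:310,110:440];cv2.imwrite('pics/v1.png',cv2.resize(a,None,fx=2.4,fy=2.4,interpolation=cv2.INTER_CUBIC))
```

```text
(no output)
```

View pics/v1.png

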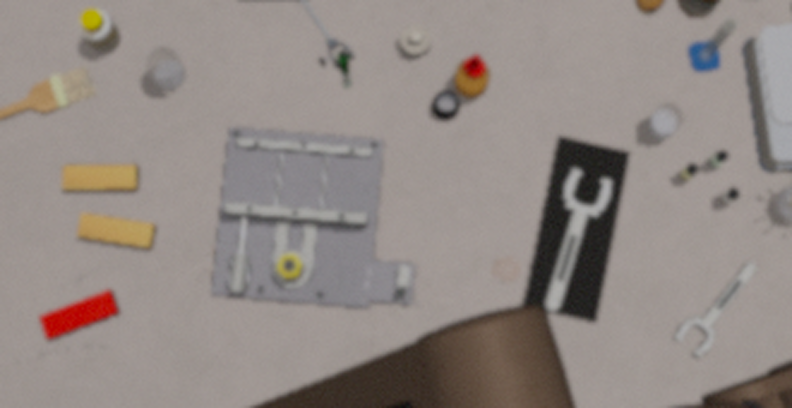

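Run:
```python
from h import *
o=lambda p:np.array(p)/2.4+[110,140]
print('jig',back('top',o([(230,129),(381,140),(368,305),(213,295)]),12).round(0)[:,:2].tolist())
print('nut',back('top',o([(289,266)]),66).round(0)[:,:2].tolist())
print('mat',back('top',o([(560,138),(628,152),(595,320),(527,306)]),4).round(0)[:,:2].tolist())
print('post',back('top',o([(404,265)]),52).round(0)[:,:2].tolist())
print('span jaw, end',back('top',o([(587,190),(553,305)]),16).round(0)[:,:2].tolist())
print('bk,drop,loupe',[back('top',o([p]),z).round(0)[0,:2].tolist() for p,z in(((163,75),40),((470,80),80),((445,104),34))])
im=cam('top')
for d in env.trace('top','bar_0'):
    ys,xs=np.where(d['region']); X=back('top',np.c_[xs,ys],24)[:,:2].astype(np.float32)
    print(im[d['region']].mean(0).round(),cv2.minAreaRect(X))
w=cam('wrist','w0.png'); K,k,R,t=P('wrist');s=env.state();print(K,k,-R.T@t-s['ee_pos'],R)
```

```text
jig [[661.0, 127.0], [648.0, -96.0], [405.0, -82.0], [415.0, 141.0]]
nut [[452.0, 28.0]]
mat [[658.0, -361.0], [639.0, -463.0], [389.0, -411.0], [408.0, -312.0]]
post [[458.0, -133.0]]
span jaw, end [[578.0, -399.0], [409.0, -348.0]]
bk,drop,loupe [[734.0, 226.0], [723.0, -223.0], [699.0, -189.0]]
[ 94. 142. 168.] ((581.721923828125, 314.4280700683594), (42.949440002441406, 118.63944244384766), 1.0053322315216064)
[ 93. 144. 172.] ((504.0370178222656, 287.1947021484375), (114.40497589111328, 39.56989288330078), 82.68888854980469)
[[322.81216487   0.         284.49679567]
 [  0.         322.81216487 207.7181282 ]
 [  0.           0.           1.        ]] -0.04412053528879312 [ 60.46614814  26.15977484 168.46627495] [[ 0.38795177 -0.92167825  0.00161967]
 [-0.89482594 -0.37622686  0.24029126]
 [-0.22086186 -0.09467075 -0.97069948]]
```

View pics/w0.png

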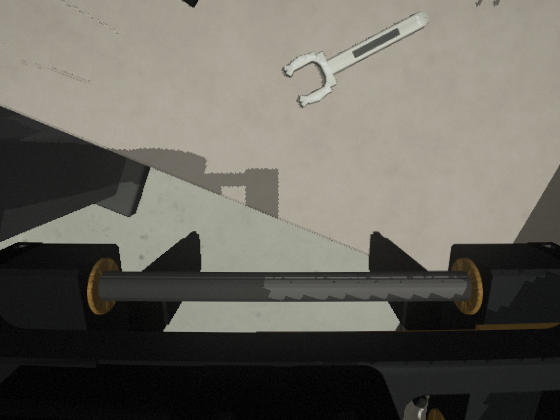

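Request:
{"fn": "drive_tool", "kwargs": {"series": [{"tx":0.032,"ty":0.022,"wz":-0.05,"hand":-1},{"tx":0.032,"ty":0.022,"wz":-0.05,"hand":-1},{"tx":0.032,"ty":0.022,"wz":-0.05,"hand":-1},{"tx":0.032,"ty":0.022,"wz":-0.05,"hand":-1},{"tx":0.032,"ty":0.022,"wz":-0.05,"hand":-1},{"tx":0.032,"ty":0.022,"wz":-0.05,"hand":-1},{"tx":0.032,"ty":0.022,"wz":-0.05,"hand":-1},{"tx":0.032,"ty":0.022,"wz":-0.05,"hand":-1},{"hand":-1}], "grip_force": 40}}

```text
validation failed for argument at $.se...
```

Request:
{"fn": "drive_tool", "kwargs": {"series": [{"wx":0,"wy":0,"wz":-0.05,"tx":0.032,"ty":0.022,"tz":0,"hand":-1},{"wx":0,"wy":0,"wz":-0.05,"tx":0.032,"ty":0.022,"tz":0,"hand":-1},{"wx":0,"wy":0,"wz":-0.05,"tx":0.032,"ty":0.022,"tz":0,"hand":-1},{"wx":0,"wy":0,"wz":-0.05,"tx":0.032,"ty":0.022,"tz":0,"hand":-1},{"wx":0,"wy":0,"wz":-0.05,"tx":0.032,"ty":0.022,"tz":0,"hand":-1},{"wx":0,"wy":0,"wz":-0.05,"tx":0.032,"ty":0.022,"tz":0,"hand":-1},{"wx":0,"wy":0,"wz":-0.05,"tx":0.032,"ty":0.022,"tz":0,"hand":-1},{"wx":0,"wy":0,"wz":-0.05,"tx":0.032,"ty":0.022,"tz":0,"hand":-1},{"wx":0,"wy":0,"wz":0,"tx":0,"ty":0,"tz":0,"hand":-1}], "grip_force": 40}}

```text
clock: 2.15
ee_pos: [502.4, -397.1, 214.6]
eef_rot: [-180.0, -0.0, 0.1]
wrist_force: [-0.1, -0.0, 0.0]
grip_width: 0.999
```

```bash
cat > m.py <<'E'
from h import *
def sp():
    cam('wrist','ws.png')
    for l,z in(('spanner',16),('tool_mat',4)):
        for d in env.trace('wrist',l):
            ys,xs=np.where(d['region']);X=back('wrist',np.c_[xs,ys],z)[:,:2].astype(np.float32)
            print(l,round(d['score'],2),cv2.minAreaRect(X),X.mean(0),len(X))
E
python3 - <<'E'
from m import *
sp()
E
```

```text
spanner 0.92 ((435.3537902832031, -606.4819946289062), (21.895769119262695, 99.87879943847656), 50.10090255737305) [ 436.4067 -607.6401] 1196
spanner 0.65 ((497.52606201171875, -375.36956787109375), (67.48473358154297, 209.01722717285156), 72.7961654663086) [ 512.9634  -380.16266] 3909
spanner 0.43 ((523.2433471679688, -119.06120300292969), (110.2038345336914, 230.75396728515625), 78.48051452636719) [513.5971   -93.131615] 7113
tool_mat 0.59 ((519.234619140625, -385.60003662109375), (111.32733154296875, 259.6092529296875), 77.91289520263672) [ 532.6279  -388.47952] 16731
```

Request:
{"fn": "drive_tool", "kwargs": {"series": [{"wx":0,"wy":0,"wz":0,"tx":0.003,"ty":0.042,"tz":0,"hand":-1},{"wx":0,"wy":0,"wz":0,"tx":0.003,"ty":0.042,"tz":0,"hand":-1},{"wx":0,"wy":0,"wz":0,"tx":0.003,"ty":0.042,"tz":0,"hand":-1},{"wx":0,"wy":0,"wz":0,"tx":0.003,"ty":0.042,"tz":0,"hand":-1},{"wx":0,"wy":0,"wz":0,"tx":0.003,"ty":0.042,"tz":0,"hand":-1},{"wx":0,"wy":0,"wz":0,"tx":0.003,"ty":0.042,"tz":0,"hand":-1},{"wx":0,"wy":0,"wz":0,"tx":0.003,"ty":0.042,"tz":0,"hand":-1},{"wx":0,"wy":0,"wz":0,"tx":0.003,"ty":0.042,"tz":0,"hand":-1},{"wx":0,"wy":0,"wz":0,"tx":0.003,"ty":0.042,"tz":0,"hand":-1},{"wx":0,"wy":0,"wz":0,"tx":0,"ty":0.03,"tz":0,"hand":-1}]}}

```text
clock: 3.3
ee_pos: [526.0, 9.2, 214.9]
eef_rot: [180.0, -0.0, -0.0]
wrist_force: [0.1, -0.2, 0.3]
grip_width: 1.003
```

Run:
```python
from h import *
cam('wrist','wj.png')
import pickle; pickle.dump(P('wrist'),open('wj.pkl','wb'))
for l in('jig','guide_nut','jam_nut','carriage'):print(l,[(round(d['score'],2),d['bbox']) for d in env.trace('wrist',l)])
print(env.state()['ee_pos'])
a=cv2.imread('pics/ws.png');b=cv2.imread('pics/wj.png')
cv2.imwrite('pics/v3.png',np.vstack([a[:300],b[:300]]))
```

```text
jig [(0.86, [169.0, 65.4, 407.5, 272.7]), (0.27, [486.7, 0.0, 538.8, 17.7])]
guide_nut [(0.65, [244.9, 228.3, 287.3, 268.9])]
jam_nut [(0.9, [244.2, 241.7, 283.2, 269.1])]
carriage [(0.82, [173.2, 168.8, 365.2, 251.6])]
[526.2337127    7.11065949 214.77506065]
```

View pics/v3.png

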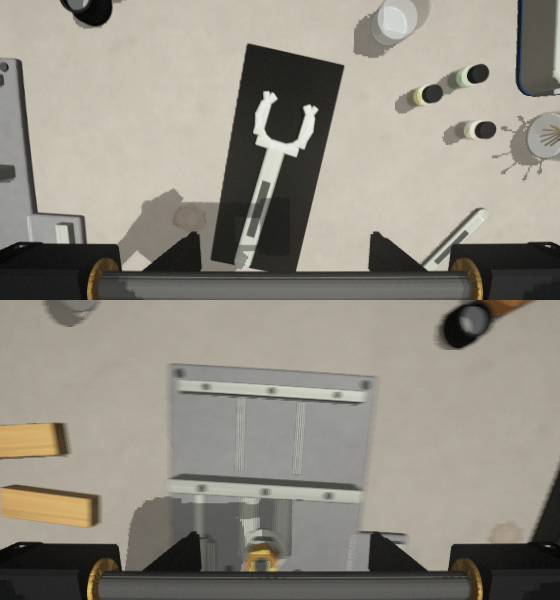

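Request:
{"fn": "drive_tool", "kwargs": {"series": [{"wx":0,"wy":0,"wz":0,"tx":-0.023,"ty":0,"tz":0.04,"hand":-1},{"wx":0,"wy":0,"wz":0,"tx":-0.023,"ty":0,"tz":0.04,"hand":-1},{"wx":0,"wy":0,"wz":0,"tx":0,"ty":0,"tz":0,"hand":-1},{"wx":0,"wy":0,"wz":0,"tx":0,"ty":0,"tz":0,"hand":-1},{"wx":0,"wy":0,"wz":0,"tx":0,"ty":0,"tz":0,"hand":-1}]}}

```text
clock: 4.05
ee_pos: [480.3, 7.4, 293.8]
eef_rot: [180.0, 0.1, -0.1]
wrist_force: [-0.4, 0.3, 0.4]
grip_width: 1.0
```

Run:
```python
from h import *
a=cam('wrist','wj2.png')
import pickle; pickle.dump(P('wrist'),open('wj2.pkl','wb'))
for l in('bar_0','jig'):
  for d in env.trace('wrist',l):
    ys,xs=np.where(d['region']);X=back('wrist',np.c_[xs,ys],24)[:,:2].astype(np.float32)
    print(l,round(d['score'],2),d['bbox'],cv2.minAreaRect(X))
c=a[60:260,140:400];cv2.imwrite('pics/v4.png',cv2.resize(c,None,fx=3,fy=3,interpolation=cv2.INTER_CUBIC))
print(env.state()['ee_pos'])
```

```text
bar_0 0.97 [43.9, 217.2, 107.5, 243.0] ((389.8236083984375, 314.4998779296875), (36.381744384765625, 93.90164184570312), 22.339746475219727)
bar_0 0.92 [10.4, 89.9, 100.8, 120.8] ((580.6442260742188, 311.8688049316406), (37.80108642578125, 122.7979736328125), 1.389746069908142)
bar_0 0.76 [44.4, 140.4, 127.2, 180.7] ((504.5997009277344, 282.5591735839844), (120.08307647705078, 40.754066467285156), 82.60189819335938)
jig 0.91 [186.7, 40.0, 389.0, 231.2] ((530.2708129882812, -2.75030517578125), (283.0563049316406, 244.39541625976562), 87.81322479248047)
[480.38660876   7.951273   293.5139683 ]
```

View pics/v4.png

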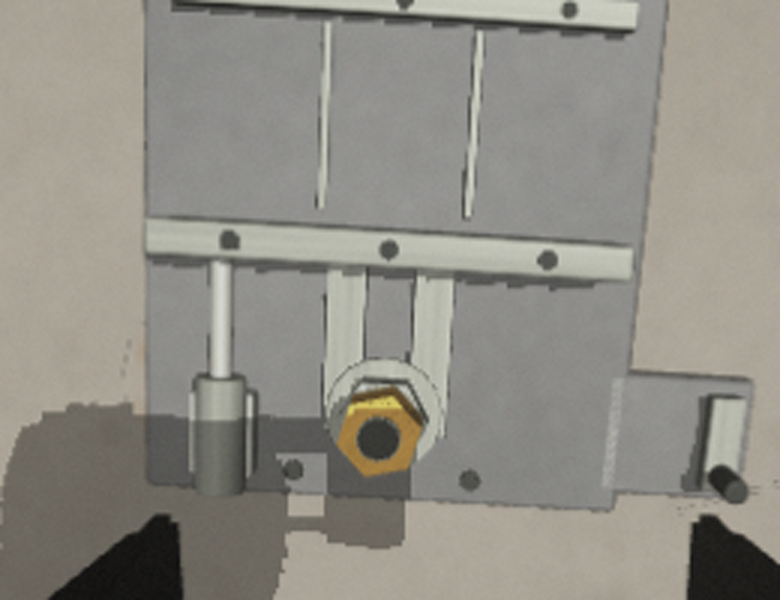

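Run:
```python
from h import *
import pickle
from scipy.optimize import least_squares
par=pickle.load(open('wj2.pkl','rb'))
c=[((147,482),(-125,115,12)),((612,510),(-125,-115,12)),((637,28),(95,-100,24)),((147,219),(5,102,57)),((632,247),(5,-102,57)),((147,252),(-10,102,57)),((632,279),(-10,-102,57)),((735,490),(-99.5,-160,52)),((378,438),(-80,0,72))]
uv=np.array([a for a,_ in c])/3+[140,60]; X=np.array([b for _,b in c],float)
def W(p,X):
    a=p[2];return np.c_[p[0]+np.cos(a)*X[:,0]-np.sin(a)*X[:,1],p[1]+np.sin(a)*X[:,0]+np.cos(a)*X[:,1],X[:,2]]
f=lambda p:(proj(0,W(p,X),par)-uv).ravel()
r=least_squares(f,[530,22,-.05],loss='soft_l1');print(r.x,np.degrees(r.x[2]));print(f(r.x).reshape(-1,2).round(1))
print('ribs',(back(0,np.array([(326,22),(320,207),(479,30),(468,216)])/3+[140,60],16,par)).round(1))
print('ribs pred',W(r.x,np.array([(90,33,16),(10,33,16),(90,-33,16),(10,-33,16)])).round(1))
```

```text
[ 5.31049954e+02  2.56750428e+01 -6.16159255e-02] -3.5303324807056926
[[-1.1  1.3]
 [ 1.1  0.9]
 [ 0.3 -0.6]
 [-2.3 -1.4]
 [ 1.5 -0.9]
 [-2.2 -0. ]
 [ 0.3  0.6]
 [ 1.1  0.5]
 [-0.2  0.3]]
ribs [[622.9  53.2  16. ]
 [544.7  57.9  16. ]
 [619.3 -12.8  16. ]
 [540.6  -8.5  16. ]]
ribs pred [[622.9  53.1  16. ]
 [543.1  58.   16. ]
 [618.8 -12.8  16. ]
 [539.   -7.9  16. ]]
```

Request:
{"fn": "drive_tool", "kwargs": {"series": [{"wx":0,"wy":0,"wz":0.144,"tx":0.003,"ty":0.028,"tz":-0.009,"hand":-1},{"wx":0,"wy":0,"wz":0.144,"tx":0.003,"ty":0.028,"tz":-0.009,"hand":-1},{"wx":0,"wy":0,"wz":0.144,"tx":0.003,"ty":0.028,"tz":-0.009,"hand":-1},{"wx":0,"wy":0,"wz":0.144,"tx":0.003,"ty":0.028,"tz":-0.009,"hand":-1},{"wx":0,"wy":0,"wz":0.144,"tx":0.003,"ty":0.028,"tz":-0.009,"hand":-1},{"wx":0,"wy":0,"wz":0.144,"tx":0.002,"ty":0.028,"tz":-0.009,"hand":-1},{"wx":0,"wy":0,"wz":0.144,"tx":0.002,"ty":0.028,"tz":-0.009,"hand":-1},{"wx":0,"wy":0,"wz":0.144,"tx":0.002,"ty":0.028,"tz":-0.009,"hand":-1},{"wx":0,"wy":0,"wz":0.144,"tx":0.002,"ty":0.028,"tz":-0.01,"hand":-1},{"wx":0,"wy":0,"wz":0.144,"tx":0.001,"ty":0.025,"tz":-0.012,"hand":-1}]}}

```text
clock: 5.2
ee_pos: [504.4, 286.6, 199.3]
eef_rot: [-180.0, 0.0, 82.9]
wrist_force: [1.2, -0.4, 1.5]
grip_width: 1.005
```

Request:
{"fn": "drive_tool", "kwargs": {"series": [{"wx":0,"wy":0,"wz":0,"tx":0,"ty":0,"tz":0,"hand":-1},{"wx":0,"wy":0,"wz":0,"tx":0,"ty":0,"tz":0,"hand":-1}]}}

```text
clock: 5.4
ee_pos: [504.1, 285.3, 199.7]
eef_rot: [-179.9, 0.1, 82.4]
wrist_force: [0.3, 0.2, -0.2]
grip_width: 1.002
```

```bash
cat >> m.py <<'E'
def bars(f,zt=24.):
    # fit bar boxes (110x36x24 on table) to masks
    from scipy.optimize import minimize
    im=cam('wrist',f); par=P('wrist'); s=env.state()
    for d in env.trace('wrist','bar_0'):
        m=d['region']; ys,xs=np.where(m); X=back(0,np.c_[xs,ys],zt,par)[:,:2].astype(np.float32)
        (cx,cy),(w,h),a=cv2.minAreaRect(X); a=a if w>h else a+90
        def cost(p):
            a=np.radians(p[2]);q=np.array([(sx*55,sy*18,z) for sx in(-1,1) for sy in(-1,1) for z in(zt-24,zt)],float)
            Q=np.c_[p[0]+np.cos(a)*q[:,0]-np.sin(a)*q[:,1],p[1]+np.sin(a)*q[:,0]+np.cos(a)*q[:,1],q[:,2]]
            h=cv2.convexHull((proj(0,Q,par)*16).round().astype(np.int32))
            c=np.zeros(m.shape,np.uint8);cv2.fillConvexPoly(c,h,255,cv2.LINE_AA,4)
            return np.abs(c/255.-m).sum()
        r=minimize(cost,[cx,cy,a],method='Nelder-Mead',options={'initial_simplex':np.array([cx,cy,a])+np.array([[0,0,0],[6,0,0],[0,6,0],[0,0,6]])})
        print(round(d['score'],2),im[m].mean(0).round(),d['bbox'],r.x.round(1),round(r.fun),m.sum())
    print(s['ee_pos'].round(1),s['eef_rot'].round(1),s['clock'])
E
python3 -c "
from m import *
bars('wb.png')"
```

```text
0.84 [114. 176. 208.] [327.5, 96.1, 375.4, 205.3] [581.5 318.   92.2] 296 3775
0.6 [108. 167. 199.] [267.4, 132.3, 304.0, 231.1] [503.9 289.8  83. ] 326 3207
0.57 [ 35.  38. 155.] [122.9, 104.0, 206.8, 208.4] [379.7 337.  112.6] 344 3962
[504.3 284.9 200.2] [-180.     0.    82.4] 5.45
```

View pics/wb.png

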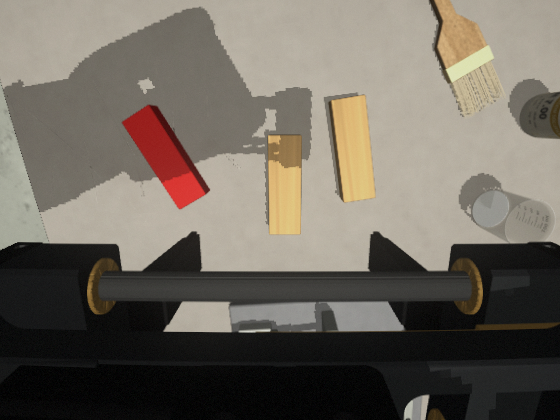

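Request:
{"fn": "drive_tool", "kwargs": {"series": [{"wx":0,"wy":0,"wz":0.01,"tx":0,"ty":0.004,"tz":-0.04,"hand":-0.26},{"wx":0,"wy":0,"wz":0,"tx":0,"ty":0,"tz":-0.04,"hand":-0.26},{"wx":0,"wy":0,"wz":0,"tx":0,"ty":0,"tz":-0.04,"hand":-0.26},{"wx":0,"wy":0,"wz":0,"tx":0,"ty":0,"tz":0,"hand":-0.26},{"wx":0,"wy":0,"wz":0,"tx":0,"ty":0,"tz":-0.03,"hand":-0.26},{"wx":0,"wy":0,"wz":0,"tx":0,"ty":0,"tz":-0.03,"hand":-0.26},{"wx":0,"wy":0,"wz":0,"tx":0,"ty":0,"tz":-0.014,"hand":-0.26},{"wx":0,"wy":0,"wz":0,"tx":0,"ty":0,"tz":0,"hand":-0.26},{"wx":0,"wy":0,"wz":0,"tx":0,"ty":0,"tz":0,"hand":-0.26}]}}

```text
clock: 6.4
ee_pos: [505.1, 289.4, 8.3]
eef_rot: [179.9, -0.0, 83.0]
wrist_force: [-0.2, -0.2, 1.1]
grip_width: 0.628
```

Request:
{"fn": "drive_tool", "kwargs": {"series": [{"wx":0,"wy":0,"wz":0,"tx":0,"ty":0,"tz":0,"hand":1},{"wx":0,"wy":0,"wz":0,"tx":0,"ty":0,"tz":0,"hand":1},{"wx":0,"wy":0,"wz":0,"tx":0,"ty":0,"tz":0,"hand":1},{"wx":0,"wy":0,"wz":0,"tx":0,"ty":0,"tz":0,"hand":1},{"wx":0,"wy":0,"wz":0,"tx":0,"ty":0,"tz":0,"hand":1}]}}

```text
clock: 6.9
ee_pos: [504.5, 289.4, 7.2]
eef_rot: [180.0, -0.0, 83.1]
wrist_force: [-1.1, -0.1, 6.5]
grip_width: 0.37
```

Request:
{"fn": "drive_tool", "kwargs": {"series": [{"wx":0,"wy":0,"wz":0,"tx":0,"ty":0,"tz":0.03,"hand":1},{"wx":0,"wy":0,"wz":0,"tx":0,"ty":0,"tz":0.04,"hand":1},{"wx":0,"wy":0,"wz":0,"tx":0,"ty":0,"tz":0.04,"hand":1}]}}

```text
clock: 7.2
ee_pos: [503.9, 289.1, 117.6]
eef_rot: [-179.9, 0.0, 83.1]
wrist_force: [-0.0, 0.0, -1.2]
grip_width: 0.377
```

Request:
{"fn": "drive_tool", "kwargs": {"series": [{"wx":0,"wy":0,"wz":-0.15,"tx":0.01,"ty":-0.033,"tz":0,"hand":1},{"wx":0,"wy":0,"wz":-0.15,"tx":0.01,"ty":-0.033,"tz":0,"hand":1},{"wx":0,"wy":0,"wz":-0.15,"tx":0.01,"ty":-0.033,"tz":0,"hand":1},{"wx":0,"wy":0,"wz":-0.15,"tx":0.01,"ty":-0.033,"tz":0,"hand":1},{"wx":0,"wy":0,"wz":-0.15,"tx":0.01,"ty":-0.033,"tz":0,"hand":1},{"wx":0,"wy":0,"wz":-0.15,"tx":0.01,"ty":-0.033,"tz":0,"hand":1},{"wx":0,"wy":0,"wz":-0.15,"tx":0.01,"ty":-0.033,"tz":0,"hand":1},{"wx":0,"wy":0,"wz":-0.15,"tx":0.01,"ty":-0.033,"tz":0,"hand":1},{"wx":0,"wy":0,"wz":-0.15,"tx":0.01,"ty":-0.033,"tz":0,"hand":1},{"wx":0,"wy":0,"wz":-0.15,"tx":0.008,"ty":-0.037,"tz":0,"hand":1}]}}

```text
clock: 8.2
ee_pos: [602.5, -45.9, 116.6]
eef_rot: [-180.0, 0.0, -3.2]
wrist_force: [0.5, -0.5, -0.3]
grip_width: 0.38
```

Request:
{"fn": "drive_tool", "kwargs": {"series": [{"wx":0,"wy":0,"wz":-0.01,"tx":0,"ty":0,"tz":0,"hand":1},{"wx":0,"wy":0,"wz":0,"tx":0,"ty":0,"tz":0,"hand":1},{"wx":0,"wy":0,"wz":0,"tx":0,"ty":0,"tz":0,"hand":1}]}}

```text
clock: 8.5
ee_pos: [602.0, -44.0, 116.5]
eef_rot: [-180.0, 0.0, -3.3]
wrist_force: [-0.5, 0.3, -0.7]
grip_width: 0.376
```

```bash
python3 -c "
from m import *
cam('wrist','wh.png')
s=env.state();print(s['ee_pos'],s['eef_rot'],s['grip_width'])"
```

```text
[601.98683239 -43.69058164 116.63709388] [-1.79997266e+02  2.41970875e-02 -3.31314788e+00] 0.3745780702911322
```

View pics/wh.png

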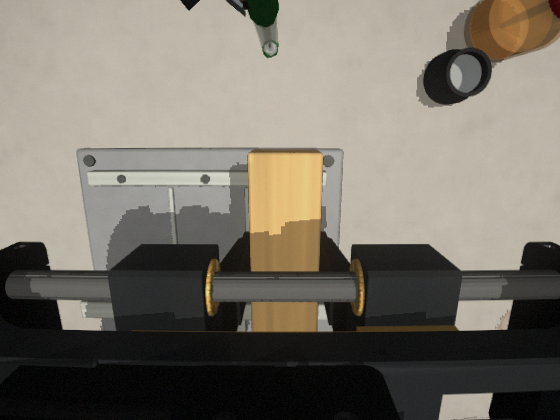

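```bash
python3 -c "
from m import *
print(back('wrist',[(248,152),(321,152)],133.6))"
```

```text
[[657.94033764 -30.28394586 133.6       ]
 [655.9304502  -64.12051756 133.6       ]]
```

Request:
{"fn": "drive_tool", "kwargs": {"series": [{"wx":0,"wy":0,"wz":0,"tx":0,"ty":-0.001,"tz":-0.03,"hand":1},{"wx":0,"wy":0,"wz":0,"tx":0,"ty":0,"tz":-0.03,"hand":1},{"wx":0,"wy":0,"wz":0,"tx":0,"ty":0,"tz":-0.02,"hand":1},{"wx":0,"wy":0,"wz":0,"tx":0,"ty":0,"tz":0,"hand":1}]}}

```text
clock: 8.95
ee_pos: [600.8, -44.4, 34.4]
eef_rot: [-180.0, 0.3, -3.3]
wrist_force: [0.3, 0.1, -0.3]
grip_width: 0.377
```

Request:
{"fn": "drive_tool", "kwargs": {"series": [{"wx":0,"wy":0,"wz":0,"tx":-0.01,"ty":0.0005,"tz":0,"hand":1},{"wx":0,"wy":0,"wz":0,"tx":-0.01,"ty":0.0005,"tz":0,"hand":1},{"wx":0,"wy":0,"wz":0,"tx":-0.01,"ty":0.0005,"tz":0,"hand":1},{"wx":0,"wy":0,"wz":0,"tx":-0.01,"ty":0.0007,"tz":0,"hand":1},{"wx":0,"wy":0,"wz":0,"tx":0,"ty":0,"tz":0,"hand":1},{"wx":0,"wy":0,"wz":0,"tx":0,"ty":0,"tz":0,"hand":1}]}}

```text
clock: 9.55
ee_pos: [563.1, -43.4, 38.2]
eef_rot: [180.0, -0.2, -3.5]
wrist_force: [5.3, 1.9, -3.6]
grip_width: 0.375
```

Request:
{"fn": "drive_tool", "kwargs": {"series": [{"wx":0,"wy":0,"wz":0,"tx":-0.001,"ty":0.001,"tz":-0.008,"hand":1},{"wx":0,"wy":0,"wz":0,"tx":0,"ty":0,"tz":-0.006,"hand":1},{"wx":0,"wy":0,"wz":0,"tx":0,"ty":0,"tz":-0.003,"hand":1},{"wx":0,"wy":0,"wz":0,"tx":0,"ty":0,"tz":0,"hand":1},{"wx":0,"wy":0,"wz":0,"tx":0,"ty":0,"tz":0,"hand":1}]}}

```text
clock: 10.05
ee_pos: [562.7, -42.8, 21.2]
eef_rot: [180.0, -0.3, -3.4]
wrist_force: [5.7, -0.1, -2.1]
grip_width: 0.374
```

Request:
{"fn": "drive_tool", "kwargs": {"series": [{"wx":0,"wy":0,"wz":0,"tx":0,"ty":0,"tz":-0.0015,"hand":1},{"wx":0,"wy":0,"wz":0,"tx":0,"ty":0,"tz":0,"hand":1},{"wx":0,"wy":0,"wz":0,"tx":0,"ty":0,"tz":0,"hand":-0.1},{"wx":0,"wy":0,"wz":0,"tx":0,"ty":0,"tz":0,"hand":-0.1},{"wx":0,"wy":0,"wz":0,"tx":0,"ty":0,"tz":0,"hand":-0.1},{"wx":0,"wy":0,"wz":0,"tx":0,"ty":0,"tz":0.04,"hand":-0.1},{"wx":0,"wy":0,"wz":0,"tx":0,"ty":0,"tz":0.05,"hand":-0.1},{"wx":0,"wy":0,"wz":0,"tx":-0.02,"ty":0.02,"tz":0.04,"hand":-0.1},{"wx":0,"wy":0,"wz":0,"tx":-0.02,"ty":0.02,"tz":0.04,"hand":-0.26},{"wx":0,"wy":0,"wz":0,"tx":0,"ty":0,"tz":0,"hand":-0.26}]}}

```text
clock: 11.05
ee_pos: [520.8, -1.0, 192.9]
eef_rot: [180.0, -0.4, -3.4]
wrist_force: [1.0, -0.5, 0.4]
grip_width: 0.621
```

```bash
python3 -c "
from m import *
bars('w1.png',36.)"
```

```text
0.89 [ 94. 146. 177.] [0.9, 135.0, 50.7, 173.6] [580.6 307.8  92.5] 155 1661
0.64 [120. 183. 216.] [304.1, 87.7, 344.2, 204.3] [565.  -44.  176.3] 296 4165
0.63 [16. 18. 81.] [57.8, 300.2, 65.6, 316.9] [331.5 462.7  14.1] 109 109
[521.2  -1.8 190.6] [180.   -0.3  -3.4] 11.1
```

View pics/w1.png

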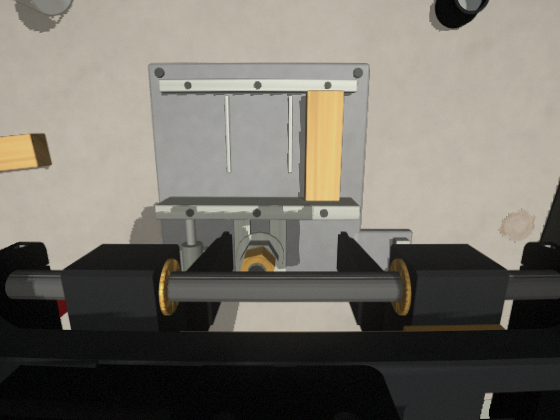

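Request:
{"fn": "drive_tool", "kwargs": {"series": [{"wx":0,"wy":0,"wz":0.15,"tx":0.006,"ty":0.031,"tz":0,"hand":-0.26},{"wx":0,"wy":0,"wz":0.15,"tx":0.006,"ty":0.031,"tz":0,"hand":-0.26},{"wx":0,"wy":0,"wz":0.15,"tx":0.006,"ty":0.031,"tz":0,"hand":-0.26},{"wx":0,"wy":0,"wz":0.15,"tx":0.006,"ty":0.031,"tz":0,"hand":-0.26},{"wx":0,"wy":0,"wz":0.15,"tx":0.006,"ty":0.031,"tz":0,"hand":-0.26},{"wx":0,"wy":0,"wz":0.15,"tx":0.006,"ty":0.031,"tz":0,"hand":-0.26},{"wx":0,"wy":0,"wz":0.15,"tx":0.006,"ty":0.031,"tz":0,"hand":-0.26},{"wx":0,"wy":0,"wz":0.15,"tx":0.006,"ty":0.031,"tz":0,"hand":-0.26},{"wx":0,"wy":0,"wz":0.15,"tx":0.006,"ty":0.031,"tz":0,"hand":-0.26},{"wx":0,"wy":0,"wz":0.15,"tx":0.006,"ty":0.031,"tz":0,"hand":-0.26}]}}

```text
clock: 12.15
ee_pos: [581.6, 308.1, 185.8]
eef_rot: [-179.9, 0.1, 82.8]
wrist_force: [0.6, -1.1, 0.1]
grip_width: 0.634
```

Request:
{"fn": "drive_tool", "kwargs": {"series": [{"wx":0,"wy":0,"wz":0.085,"tx":0,"ty":0,"tz":0,"hand":-0.26},{"wx":0,"wy":0,"wz":0.085,"tx":0,"ty":0,"tz":0,"hand":-0.26},{"wx":0,"wy":0,"wz":0,"tx":0,"ty":0,"tz":0,"hand":-0.26},{"wx":0,"wy":0,"wz":0,"tx":0,"ty":0,"tz":0,"hand":-0.26}]}}

```text
clock: 12.55
ee_pos: [581.4, 307.0, 186.7]
eef_rot: [-179.9, 0.0, 92.1]
wrist_force: [-0.5, -0.2, 1.1]
grip_width: 0.634
```

```bash
python3 -c "
from m import *
bars('wb2.png')"
```

```text
0.76 [ 36.  39. 164.] [54.5, 103.2, 142.0, 212.7] [380.  337.2 113. ] 375 4593
0.68 [117. 175. 204.] [264.1, 126.2, 302.5, 235.4] [581.2 319.5  92. ] 180 3701
[581.4 307.  187. ] [-179.9    0.    92.1] 12.6
```

Request:
{"fn": "drive_tool", "kwargs": {"series": [{"wx":0,"wy":0,"wz":0,"tx":0,"ty":0.011,"tz":-0.04,"hand":-0.26},{"wx":0,"wy":0,"wz":0,"tx":0,"ty":0,"tz":-0.04,"hand":-0.26},{"wx":0,"wy":0,"wz":0,"tx":0,"ty":0,"tz":-0.04,"hand":-0.26},{"wx":0,"wy":0,"wz":0,"tx":0,"ty":0,"tz":-0.03,"hand":-0.26},{"wx":0,"wy":0,"wz":0,"tx":0,"ty":0,"tz":-0.02,"hand":-0.26},{"wx":0,"wy":0,"wz":0,"tx":0,"ty":0,"tz":-0.009,"hand":-0.26},{"wx":0,"wy":0,"wz":0,"tx":0,"ty":0,"tz":0,"hand":-0.26},{"wx":0,"wy":0,"wz":0,"tx":0,"ty":0,"tz":0,"hand":-0.26}]}}

```text
clock: 13.45
ee_pos: [581.8, 318.6, 10.1]
eef_rot: [179.9, -0.0, 92.2]
wrist_force: [-0.6, -0.2, -0.4]
grip_width: 0.628
```

Request:
{"fn": "drive_tool", "kwargs": {"series": [{"wx":0,"wy":0,"wz":0,"tx":0,"ty":0,"tz":0,"hand":1},{"wx":0,"wy":0,"wz":0,"tx":0,"ty":0,"tz":0,"hand":1},{"wx":0,"wy":0,"wz":0,"tx":0,"ty":0,"tz":0,"hand":1},{"wx":0,"wy":0,"wz":0,"tx":0,"ty":0,"tz":0,"hand":1},{"wx":0,"wy":0,"wz":0,"tx":0,"ty":0,"tz":0,"hand":1}]}}

```text
clock: 13.95
ee_pos: [581.6, 318.6, 9.7]
eef_rot: [179.9, -0.0, 92.2]
wrist_force: [-0.9, -0.4, 5.3]
grip_width: 0.374
```

Request:
{"fn": "drive_tool", "kwargs": {"series": [{"wx":0,"wy":0,"wz":0,"tx":0,"ty":0,"tz":0.03,"hand":1},{"wx":0,"wy":0,"wz":0,"tx":0,"ty":0,"tz":0.04,"hand":1},{"wx":0,"wy":0,"wz":0,"tx":0,"ty":0,"tz":0.04,"hand":1}]}}

```text
clock: 14.25
ee_pos: [580.8, 318.3, 119.9]
eef_rot: [-179.9, 0.0, 92.2]
wrist_force: [1.1, -0.4, -0.3]
grip_width: 0.376
```

Request:
{"fn": "drive_tool", "kwargs": {"series": [{"wx":0,"wy":0,"wz":-0.15,"tx":0.003,"ty":-0.023,"tz":0,"hand":1},{"wx":0,"wy":0,"wz":-0.15,"tx":0.003,"ty":-0.023,"tz":0,"hand":1},{"wx":0,"wy":0,"wz":-0.15,"tx":0.003,"ty":-0.023,"tz":0,"hand":1},{"wx":0,"wy":0,"wz":-0.15,"tx":0.003,"ty":-0.023,"tz":0,"hand":1},{"wx":0,"wy":0,"wz":-0.15,"tx":0.003,"ty":-0.023,"tz":0,"hand":1},{"wx":0,"wy":0,"wz":-0.15,"tx":0.003,"ty":-0.023,"tz":0,"hand":1},{"wx":0,"wy":0,"wz":-0.15,"tx":0.003,"ty":-0.023,"tz":0,"hand":1},{"wx":0,"wy":0,"wz":-0.15,"tx":0.003,"ty":-0.023,"tz":0,"hand":1},{"wx":0,"wy":0,"wz":-0.15,"tx":0.003,"ty":-0.023,"tz":0,"hand":1},{"wx":0,"wy":0,"wz":-0.15,"tx":0.002,"ty":-0.025,"tz":0,"hand":1}]}}

```text
clock: 15.25
ee_pos: [610.2, 85.7, 119.0]
eef_rot: [180.0, 0.0, 5.9]
wrist_force: [0.8, -0.6, -1.1]
grip_width: 0.375
```

Request:
{"fn": "drive_tool", "kwargs": {"series": [{"wx":0,"wy":0,"wz":-0.085,"tx":0,"ty":0,"tz":0,"hand":1},{"wx":0,"wy":0,"wz":-0.085,"tx":0,"ty":0,"tz":0,"hand":1},{"wx":0,"wy":0,"wz":0,"tx":0,"ty":0,"tz":0,"hand":1},{"wx":0,"wy":0,"wz":0,"tx":0,"ty":0,"tz":0,"hand":1},{"wx":0,"wy":0,"wz":0,"tx":0,"ty":0,"tz":0,"hand":1}]}}

```text
clock: 15.75
ee_pos: [610.2, 86.7, 119.1]
eef_rot: [180.0, 0.0, -3.3]
wrist_force: [-0.9, -0.3, -1.0]
grip_width: 0.373
```

```bash
python3 -c "
from m import *
im=cam('wrist','wh2.png');s=env.state();print(s['ee_pos'],s['eef_rot'])
z=s['ee_pos'][2]-9.7+24
# front edge: brightness down column through bar
for c in(265,285,305):
    g=im[:,c].astype(int);print(c,[r for r in range(100,230) if g[r,2]-g[r,0]>60][:1])
for r in (175,190):
    g=im[r].astype(int);k=[c for c in range(200,380) if g[c,2]-g[c,0]>60];print(r,k[0],k[-1])
print(back('wrist',[(250,153),(321,153)],z))"
```

```text
[610.23000949  86.6948544  119.10625352] [ 1.79994230e+02  6.16165207e-03 -3.34223841e+00]
265 [153]
285 [153]
305 [153]
175 249 321
190 249 320
[[665.47920719  99.47624429 133.40625352]
 [663.47242181  65.9596063  133.40625352]]
```

Request:
{"fn": "drive_tool", "kwargs": {"series": [{"wx":0,"wy":0,"wz":0,"tx":0,"ty":0,"tz":-0.03,"hand":1},{"wx":0,"wy":0,"wz":0,"tx":0,"ty":0,"tz":-0.03,"hand":1},{"wx":0,"wy":0,"wz":0,"tx":0,"ty":0,"tz":-0.019,"hand":1},{"wx":0,"wy":0,"wz":0,"tx":0,"ty":0,"tz":0,"hand":1},{"wx":0,"wy":0,"wz":0,"tx":-0.01,"ty":0.0005,"tz":0,"hand":1},{"wx":0,"wy":0,"wz":0,"tx":-0.01,"ty":0.0005,"tz":0,"hand":1},{"wx":0,"wy":0,"wz":0,"tx":-0.01,"ty":0.0005,"tz":0,"hand":1},{"wx":0,"wy":0,"wz":0,"tx":-0.01,"ty":0.0007,"tz":0,"hand":1},{"wx":0,"wy":0,"wz":0,"tx":0,"ty":0,"tz":0,"hand":1},{"wx":0,"wy":0,"wz":0,"tx":0,"ty":0,"tz":0,"hand":1}]}}

```text
clock: 16.8
ee_pos: [571.4, 88.7, 41.2]
eef_rot: [-180.0, -0.2, -3.4]
wrist_force: [5.1, -0.6, 0.8]
grip_width: 0.374
```

Request:
{"fn": "drive_tool", "kwargs": {"series": [{"wx":0,"wy":0,"wz":0,"tx":-0.0015,"ty":0.0005,"tz":-0.008,"hand":1},{"wx":0,"wy":0,"wz":0,"tx":0,"ty":0,"tz":-0.006,"hand":1},{"wx":0,"wy":0,"wz":0,"tx":0,"ty":0,"tz":-0.003,"hand":1},{"wx":0,"wy":0,"wz":0,"tx":0,"ty":0,"tz":0,"hand":1},{"wx":0,"wy":0,"wz":0,"tx":0,"ty":0,"tz":0,"hand":1}]}}

```text
clock: 17.3
ee_pos: [570.3, 89.1, 23.8]
eef_rot: [-180.0, -0.2, -3.5]
wrist_force: [5.8, -0.0, -2.5]
grip_width: 0.376
```

Request:
{"fn": "drive_tool", "kwargs": {"series": [{"wx":0,"wy":0,"wz":0,"tx":0,"ty":0,"tz":-0.0015,"hand":1},{"wx":0,"wy":0,"wz":0,"tx":0,"ty":0,"tz":0,"hand":1},{"wx":0,"wy":0,"wz":0,"tx":0,"ty":0,"tz":0,"hand":-0.1},{"wx":0,"wy":0,"wz":0,"tx":0,"ty":0,"tz":0,"hand":-0.1},{"wx":0,"wy":0,"wz":0,"tx":0,"ty":0,"tz":0,"hand":-0.1},{"wx":0,"wy":0,"wz":0,"tx":0,"ty":0,"tz":0.04,"hand":-0.1},{"wx":0,"wy":0,"wz":0,"tx":0,"ty":0,"tz":0.05,"hand":-0.1},{"wx":0,"wy":0,"wz":0,"tx":-0.02,"ty":-0.03,"tz":0.04,"hand":-0.1},{"wx":0,"wy":0,"wz":0,"tx":-0.02,"ty":-0.04,"tz":0.03,"hand":-0.4},{"wx":0,"wy":0,"wz":0,"tx":0,"ty":0,"tz":0,"hand":-0.4}]}}

```text
clock: 18.3
ee_pos: [531.0, 21.7, 180.2]
eef_rot: [180.0, -0.3, -3.6]
wrist_force: [0.2, 0.2, 0.3]
grip_width: 0.662
```

Request:
{"fn": "drive_tool", "kwargs": {"series": [{"wx":0,"wy":0,"wz":0,"tx":-0.02,"ty":0,"tz":0.04,"hand":-0.4},{"wx":0,"wy":0,"wz":0,"tx":-0.02,"ty":0,"tz":0.04,"hand":-0.4},{"wx":0,"wy":0,"wz":0,"tx":-0.015,"ty":0,"tz":0.03,"hand":-0.4},{"wx":0,"wy":0,"wz":0,"tx":0,"ty":0,"tz":0,"hand":-0.4},{"wx":0,"wy":0,"wz":0,"tx":0,"ty":0,"tz":0,"hand":-0.4},{"wx":0,"wy":0,"wz":0,"tx":0,"ty":0,"tz":0,"hand":-0.4}]}}

```text
clock: 18.9
ee_pos: [476.6, 24.4, 285.3]
eef_rot: [-180.0, 0.1, -3.4]
wrist_force: [0.8, -0.3, 0.2]
grip_width: 0.697
```

```bash
python3 -c "
from m import *
bars('w2.png',36.)
a=cv2.imread('pics/w2.png')[40:260,110:420];cv2.imwrite('pics/v8.png',cv2.resize(a,None,fx=2.5,fy=2.5,interpolation=cv2.INTER_CUBIC))
import pickle; pickle.dump(P('wrist'),open('w2.pkl','wb'))"
```

```text
0.92 [ 40.  44. 172.] [46.2, 226.2, 116.7, 267.8] [386.3 331.1 117.2] 1447 721
0.88 [114. 178. 211.] [316.7, 56.4, 349.9, 150.0] [565.1 -43.2 176.3] 366 2630
0.76 [111. 173. 206.] [211.3, 61.7, 247.1, 152.2] [574.5  88.6 177.1] 241 2797
0.32 [ 83. 155. 178.] [265.8, 187.4, 298.0, 216.9] [407.   37.7 170.6] 1863 418
[476.6  24.3 285.2] [-1.8e+02  1.0e-01 -3.4e+00] 18.95
```

View pics/v8.png

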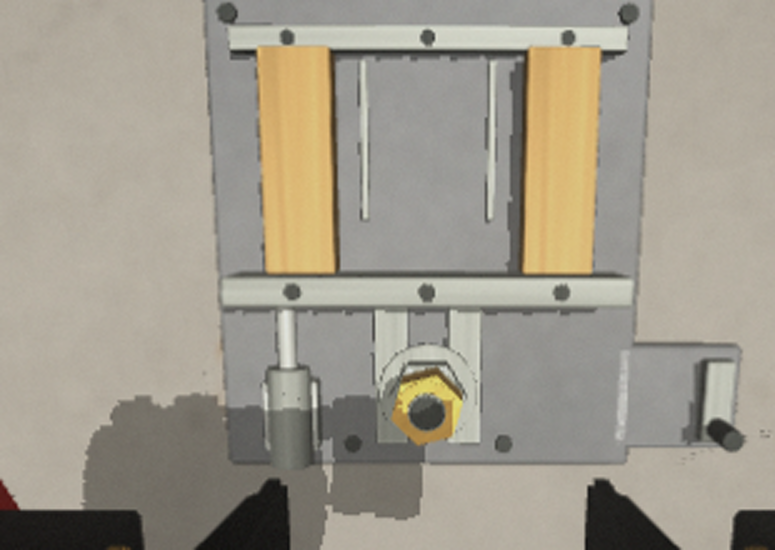

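Run:
```python
from h import *
import pickle
from scipy.optimize import least_squares
par=pickle.load(open('w2.pkl','rb'))
c=[((230,463),(-125,115,12)),((626,463),(-125,-115,12)),((631,282),(-15,-102,57)),((222,282),(-15,102,57)),((731,436),(-99.5,-160,52)),((427,412),(-80,0,72)),((629,50),(95,-100,24)),((230,50),(95,100,24))]
uv=np.array([a for a,_ in c])/2.5+[110,40]; X=np.array([b for _,b in c],float)
def W(p,X):
    a=p[2];return np.c_[p[0]+np.cos(a)*X[:,0]-np.sin(a)*X[:,1],p[1]+np.sin(a)*X[:,0]+np.cos(a)*X[:,1],X[:,2]]
f=lambda p:(proj(0,W(p,X),par)-uv).ravel()
r=least_squares(f,[530,22,-.05],loss='soft_l1');print(r.x,np.degrees(r.x[2]));print(f(r.x).reshape(-1,2).round(1))
print(back(0,uv[5:6],72,par),W(r.x,X[5:6]))
```

```text
[ 5.30548342e+02  2.48988412e+01 -6.35411729e-02] -3.640641031010919
[[-0.9  0.8]
 [ 1.   1.1]
 [ 2.2 -1.9]
 [-1.7 -2.2]
 [ 1.7  2.3]
 [-0.   0.7]
 [-0.1 -0.1]
 [-1.2 -0.4]]
[[451.60747033  29.91107683  72.        ]] [[450.70978701  29.97871508  72.        ]]
```

Request:
{"fn": "drive_tool", "kwargs": {"series": [{"wx":0,"wy":0,"wz":-0.02,"tx":0,"ty":-0.04,"tz":-0.01,"hand":-0.4},{"wx":0,"wy":0,"wz":-0.02,"tx":0,"ty":-0.04,"tz":-0.01,"hand":-0.4},{"wx":0,"wy":0,"wz":-0.02,"tx":0,"ty":-0.04,"tz":-0.01,"hand":-0.4},{"wx":0,"wy":0,"wz":-0.02,"tx":0,"ty":-0.04,"tz":-0.01,"hand":-0.4},{"wx":0,"wy":0,"wz":-0.02,"tx":0,"ty":-0.04,"tz":-0.01,"hand":-0.4},{"wx":0,"wy":0,"wz":-0.02,"tx":0,"ty":-0.04,"tz":-0.01,"hand":-0.4},{"wx":0,"wy":0,"wz":-0.02,"tx":0,"ty":-0.04,"tz":-0.01,"hand":-0.4},{"wx":0,"wy":0,"wz":-0.02,"tx":0,"ty":-0.04,"tz":-0.01,"hand":-0.4},{"wx":0,"wy":0,"wz":-0.04,"tx":0,"ty":-0.04,"tz":-0.005,"hand":-0.4},{"wx":0,"wy":0,"wz":-0.04,"tx":0,"ty":-0.03,"tz":0,"hand":-0.4}]}}

```text
clock: 20.0
ee_pos: [476.1, -367.9, 199.3]
eef_rot: [-179.9, 0.2, -17.4]
wrist_force: [0.6, 0.6, -0.4]
grip_width: 0.701
```

Request:
{"fn": "drive_tool", "kwargs": {"series": [{"wx":0,"wy":0,"wz":0,"tx":0,"ty":0,"tz":0,"hand":-0.4},{"wx":0,"wy":0,"wz":0,"tx":0,"ty":0,"tz":0,"hand":-0.4},{"wx":0,"wy":0,"wz":0,"tx":0,"ty":0,"tz":0,"hand":-0.4},{"wx":0,"wy":0,"wz":0,"tx":0,"ty":0,"tz":0,"hand":-0.4}]}}

```text
clock: 20.4
ee_pos: [476.9, -364.7, 201.7]
eef_rot: [-180.0, 0.0, -17.1]
wrist_force: [0.6, 0.3, -0.3]
grip_width: 0.699
```

```bash
python3 -c "
from m import *
sp()
s=env.state();print(s['ee_pos'],s['eef_rot'])
a=cv2.imread('pics/ws.png')[40:260,150:430];cv2.imwrite('pics/v9.png',cv2.resize(a,None,fx=2.5,fy=2.5,interpolation=cv2.INTER_CUBIC))
import pickle; pickle.dump(P('wrist'),open('ws.pkl','wb'))"
```

```text
spanner 0.91 ((501.0982666015625, -372.2579650878906), (67.1326675415039, 207.9011688232422), 71.6379165649414) [ 517.23157 -378.56873] 4538
[ 476.888197   -365.15044025  201.91455975] [ 1.79987566e+02 -1.67999093e-02 -1.71387913e+01]
```

View pics/v9.png

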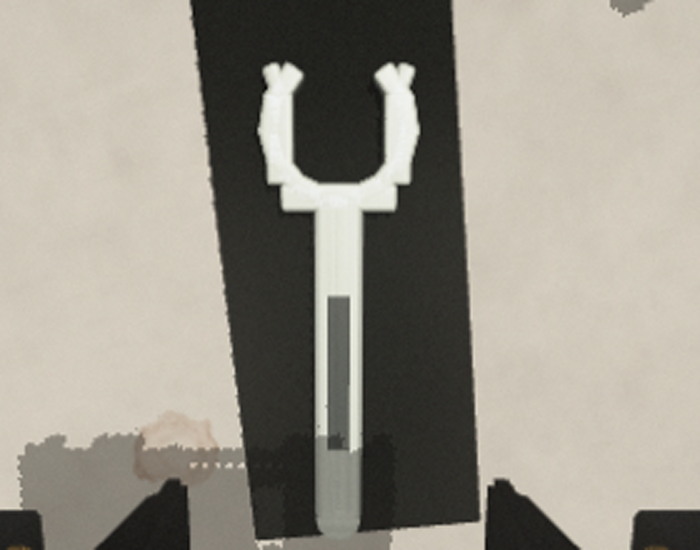

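Run:
```python
from h import *
import pickle
par=pickle.load(open('ws.pkl','rb'))
B=lambda p,z:back(0,np.array(p)/2.5+[150,40],z,par)
q=B([(340,64),(339,210),(339,537)],16);print(q.round(1),np.linalg.norm(np.diff(q,axis=0),axis=1))
d=(q[0]-q[2])[:2];d/=np.linalg.norm(d);print('yaw',np.degrees(np.arctan2(d[1],d[0])))
for i,x in enumerate((97,36,-116)):print('origin',(q[i][:2]-d*x).round(1))
m=B([(193,0),(256,539),(479,521),(453,0)],4);print('mat',m.round(1))
```

```text
[[ 599.4 -405.5   16. ]
 [ 543.6 -387.8   16. ]
 [ 401.4 -343.8   16. ]] [ 58.58589691 148.80981618]
yaw -17.287787674972126
origin [ 506.8 -376.6]
origin [ 509.2 -377.1]
origin [ 512.2 -378.3]
mat [[ 644.2 -354.8    4. ]
 [ 407.6 -303.6    4. ]
 [ 384.5 -409.5    4. ]
 [ 611.8 -459.     4. ]]
```

Request:
{"fn": "drive_tool", "kwargs": {"series": [{"wx":0,"wy":0,"wz":-0.003,"tx":0.0324,"ty":-0.0122,"tz":-0.03,"hand":-0.1},{"wx":0,"wy":0,"wz":0,"tx":0,"ty":0,"tz":-0.045,"hand":-0.1},{"wx":0,"wy":0,"wz":0,"tx":0,"ty":0,"tz":-0.045,"hand":-0.1},{"wx":0,"wy":0,"wz":0,"tx":0,"ty":0,"tz":-0.035,"hand":-0.1},{"wx":0,"wy":0,"wz":0,"tx":0,"ty":0,"tz":-0.02,"hand":-0.1},{"wx":0,"wy":0,"wz":0,"tx":0,"ty":0,"tz":-0.015,"hand":-0.1},{"wx":0,"wy":0,"wz":0,"tx":0,"ty":0,"tz":0,"hand":-0.1},{"wx":0,"wy":0,"wz":0,"tx":0,"ty":0,"tz":0,"hand":-0.1},{"wx":0,"wy":0,"wz":0,"tx":0,"ty":0,"tz":0,"hand":-0.1}], "grip_force": 60}}

```text
clock: 21.45
ee_pos: [509.6, -378.5, 13.1]
eef_rot: [179.9, -0.1, -17.4]
wrist_force: [0.8, 0.7, 0.4]
grip_width: 0.552
```

Request:
{"fn": "drive_tool", "kwargs": {"series": [{"wx":0,"wy":0,"wz":0,"tx":0,"ty":0.001,"tz":-0.0065,"hand":-0.1},{"wx":0,"wy":0,"wz":0,"tx":0,"ty":0,"tz":0,"hand":-0.1},{"wx":0,"wy":0,"wz":0,"tx":0,"ty":0,"tz":0,"hand":1},{"wx":0,"wy":0,"wz":0,"tx":0,"ty":0,"tz":0,"hand":1},{"wx":0,"wy":0,"wz":0,"tx":0,"ty":0,"tz":0,"hand":1},{"wx":0,"wy":0,"wz":0,"tx":0,"ty":0,"tz":0,"hand":1},{"wx":0,"wy":0,"wz":0,"tx":0,"ty":0,"tz":0,"hand":1}]}}

```text
clock: 22.15
ee_pos: [509.1, -376.9, 5.2]
eef_rot: [-180.0, 0.0, -17.4]
wrist_force: [0.1, 0.8, 1.2]
grip_width: 0.223
```

Request:
{"fn": "drive_tool", "kwargs": {"series": [{"wx":0,"wy":0,"wz":0,"tx":0,"ty":0,"tz":0.03,"hand":1},{"wx":0,"wy":0,"wz":0,"tx":0,"ty":0,"tz":0.04,"hand":1},{"wx":0,"wy":0,"wz":0,"tx":0,"ty":0,"tz":0.04,"hand":1}]}}

```text
clock: 22.45
ee_pos: [508.7, -376.7, 115.9]
eef_rot: [-180.0, 0.1, -17.4]
wrist_force: [-0.8, -0.2, -1.8]
grip_width: 0.225
```

Request:
{"fn": "drive_tool", "kwargs": {"series": [{"wx":0,"wy":0,"wz":0.15,"tx":-0.005,"ty":0.024,"tz":0,"hand":1},{"wx":0,"wy":0,"wz":0.15,"tx":-0.005,"ty":0.024,"tz":0,"hand":1},{"wx":0,"wy":0,"wz":0.15,"tx":-0.005,"ty":0.024,"tz":0,"hand":1},{"wx":0,"wy":0,"wz":0.15,"tx":-0.005,"ty":0.024,"tz":0,"hand":1},{"wx":0,"wy":0,"wz":0.15,"tx":-0.005,"ty":0.024,"tz":0,"hand":1},{"wx":0,"wy":0,"wz":0.15,"tx":-0.005,"ty":0.024,"tz":0,"hand":1},{"wx":0,"wy":0,"wz":0.15,"tx":-0.005,"ty":0.024,"tz":0,"hand":1},{"wx":0,"wy":0,"wz":0.15,"tx":-0.005,"ty":0.024,"tz":0,"hand":1},{"wx":0,"wy":0,"wz":0.15,"tx":-0.005,"ty":0.024,"tz":0,"hand":1},{"wx":0,"wy":0,"wz":0.15,"tx":-0.005,"ty":0.024,"tz":0,"hand":1}]}}

```text
clock: 23.45
ee_pos: [458.7, -136.1, 115.1]
eef_rot: [-180.0, 0.0, 68.9]
wrist_force: [-0.5, 0.2, -0.9]
grip_width: 0.224
```

Request:
{"fn": "drive_tool", "kwargs": {"series": [{"wx":0,"wy":0,"wz":0.15,"tx":-0.005,"ty":0.024,"tz":0,"hand":1},{"wx":0,"wy":0,"wz":0.15,"tx":-0.01,"ty":0.021,"tz":0,"hand":1},{"wx":0,"wy":0,"wz":0.013,"tx":0,"ty":0,"tz":0,"hand":1},{"wx":0,"wy":0,"wz":0,"tx":0,"ty":0,"tz":0,"hand":1},{"wx":0,"wy":0,"wz":0,"tx":0,"ty":0,"tz":0,"hand":1},{"wx":0,"wy":0,"wz":0,"tx":0,"ty":0,"tz":0,"hand":1}]}}

```text
clock: 24.05
ee_pos: [444.4, -92.7, 115.1]
eef_rot: [180.0, 0.0, 86.4]
wrist_force: [0.5, -0.2, -2.0]
grip_width: 0.225
```

```bash
python3 -c "
from m import *
cam('wrist','wsn.png');s=env.state();print(s['ee_pos'],s['eef_rot'],s['grip_width'],s['wrist_force'])
import pickle; pickle.dump((P('wrist'),s['ee_pos']),open('wsn.pkl','wb'))
a=cv2.imread('pics/wsn.png')[40:260,150:430];cv2.imwrite('pics/v10.png',cv2.resize(a,None,fx=2.5,fy=2.5,interpolation=cv2.INTER_CUBIC))"
```

```text
[444.23815456 -92.6073007  115.07204152] [1.79993719e+02 2.63459142e-03 8.64007683e+01] 0.2249282398294574 [ 0.31146226  0.16693113 -1.83674287]
```

View pics/v10.png

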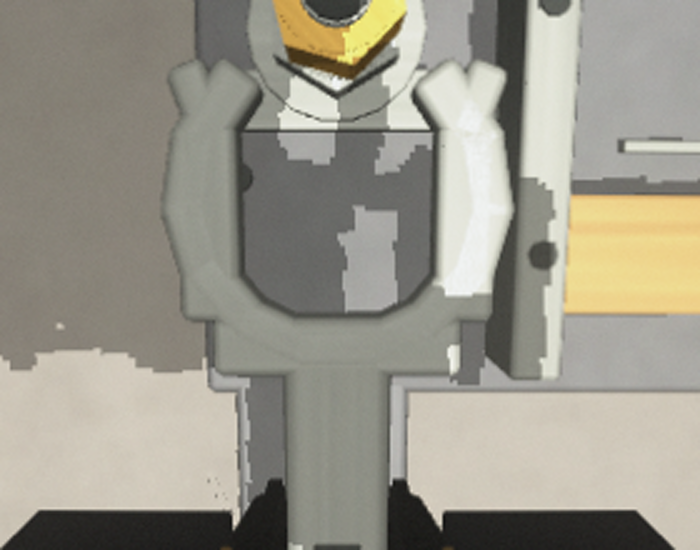

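Run:
```python
from h import *
import pickle
par,e=pickle.load(open('wsn.pkl','rb'))
B=lambda p,z:back(0,np.array(p)/2.5+[150,40],z,par)
z=e[2]-1.2+12
m=B([(339.5,130),(338.5,316),(338.5,66),(338,450)],z);w=B([(242,130),(437,130)],z)
yw=np.radians(86.4);u=np.array([np.cos(yw),np.sin(yw)]);v=np.array([-u[1],u[0]])
for q in m: print(q[:2].round(1),'along',((q[:2]-e[:2])@u).round(1),'left',((q[:2]-e[:2])@v).round(1))
print(np.linalg.norm(w[0]-w[1]))
```

```text
[448.7  -9.4] along 83.3 left 0.7
[446.4 -43.9] along 48.7 left 0.9
[449.3   1.8] along 94.5 left 0.9
[444.5 -71.1] along 21.5 left 1.1
36.25034283219941
```

```bash
python3 -c "
import cv2
a=cv2.imread('pics/wsn.png')[0:90,220:350];cv2.imwrite('pics/v11.png',cv2.resize(a,None,fx=5,fy=5,interpolation=cv2.INTER_CUBIC))"
```

```text
(no output)
```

View pics/v11.png

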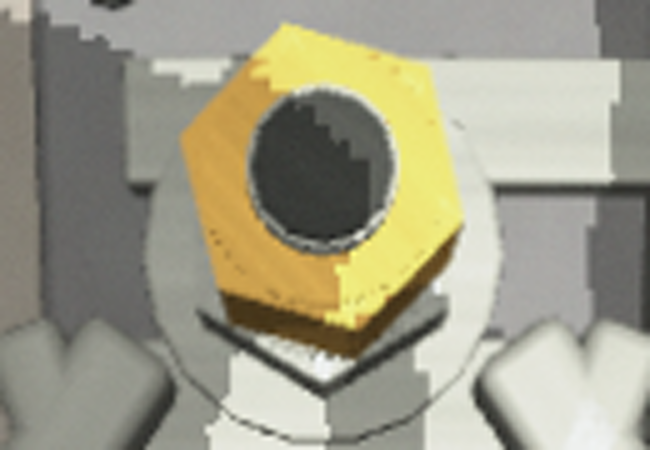

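Run:
```python
from h import *
import pickle
par,e=pickle.load(open('wsn.pkl','rb'))
B=lambda p,z:back(0,np.array(p)/5+[220,0],z,par)
yw=np.radians(86.4);u=np.array([np.cos(yw),np.sin(yw)]);v=np.array([-u[1],u[0]])
for p,z in(((322,163),72),((323.5,262),25),((322,390),41)):
    q=B([p],z)[0];print(q[:2].round(1),'along',((q[:2]-e[:2])@u).round(1),'left',((q[:2]-e[:2])@v).round(1))
h=B([(288,25),(430,68),(462,225),(355,320),(222,300),(183,133)],66)[:,:2];c=h.mean(0);print('jam c',c,'r',np.linalg.norm(h-c,axis=1).round(1))
print(np.degrees(np.arctan2(*(h-c).T[::-1])).round(1)%60)
```

```text
[450.7  30.3] along 123.1 left 1.2
[450.9  29. ] along 121.8 left 1.0
[449.4   8.7] along 101.4 left 1.2
jam c [450.87745711  29.9896576 ] r [18.1 18.3 18.1 16.9 19.  18.1]
[40.1 40.7 39.5 40.  44.2 39.1]
```

Request:
{"fn": "drive_tool", "kwargs": {"series": [{"wx":0,"wy":0,"wz":0,"tx":0,"ty":0,"tz":-0.03,"hand":1},{"wx":0,"wy":0,"wz":0,"tx":0,"ty":0,"tz":-0.03,"hand":1},{"wx":0,"wy":0,"wz":0,"tx":0,"ty":0,"tz":-0.02,"hand":1},{"wx":0,"wy":0,"wz":0,"tx":0,"ty":0,"tz":0,"hand":1},{"wx":0,"wy":0,"wz":0,"tx":0,"ty":0,"tz":0,"hand":1},{"wx":0,"wy":0,"wz":0,"tx":0,"ty":0,"tz":0,"hand":1}]}}

```text
clock: 24.7
ee_pos: [444.6, -92.3, 36.1]
eef_rot: [179.9, 0.0, 86.5]
wrist_force: [0.4, 0.6, -1.7]
grip_width: 0.225
```

Request:
{"fn": "drive_tool", "kwargs": {"series": [{"wx":0,"wy":0,"wz":0,"tx":-0.0004,"ty":0,"tz":-0.004,"hand":1},{"wx":0,"wy":0,"wz":0,"tx":0,"ty":0,"tz":-0.004,"hand":1},{"wx":0,"wy":0,"wz":0,"tx":0,"ty":0,"tz":0,"hand":1},{"wx":0,"wy":0,"wz":0,"tx":0,"ty":0,"tz":0,"hand":1}]}}

```text
clock: 25.1
ee_pos: [443.7, -92.0, 27.2]
eef_rot: [180.0, -0.0, 86.5]
wrist_force: [-0.1, -0.1, -1.3]
grip_width: 0.223
```

Request:
{"fn": "drive_tool", "kwargs": {"series": [{"wx":0,"wy":0,"wz":0,"tx":0.0006,"ty":0.008,"tz":0,"hand":1},{"wx":0,"wy":0,"wz":0,"tx":0.0005,"ty":0.008,"tz":0,"hand":1},{"wx":0,"wy":0,"wz":0,"tx":0.0005,"ty":0.008,"tz":0,"hand":1},{"wx":0,"wy":0,"wz":0,"tx":0.0005,"ty":0.008,"tz":0,"hand":1},{"wx":0,"wy":0,"wz":0,"tx":0.0005,"ty":0.008,"tz":0,"hand":1},{"wx":0,"wy":0,"wz":0,"tx":0.0003,"ty":0.006,"tz":0,"hand":1},{"wx":0,"wy":0,"wz":0,"tx":0,"ty":0,"tz":0,"hand":1}]}}

```text
clock: 25.8
ee_pos: [446.5, -45.2, 27.2]
eef_rot: [-180.0, -0.0, 86.6]
wrist_force: [0.9, -0.5, -2.1]
grip_width: 0.227
```

Request:
{"fn": "drive_tool", "kwargs": {"series": [{"wx":0,"wy":0,"wz":0,"tx":0.0002,"ty":0.0025,"tz":0,"hand":1},{"wx":0,"wy":0,"wz":0,"tx":0.0002,"ty":0.0025,"tz":0,"hand":1},{"wx":0,"wy":0,"wz":0,"tx":0,"ty":0,"tz":-0.0005,"hand":1},{"wx":0,"wy":0,"wz":0,"tx":0,"ty":0,"tz":0,"hand":1},{"wx":0,"wy":0,"wz":0,"tx":0,"ty":0,"tz":0,"hand":1}]}}

```text
clock: 26.3
ee_pos: [446.9, -41.1, 26.6]
eef_rot: [180.0, -0.0, 86.5]
wrist_force: [-0.2, -0.2, -1.6]
grip_width: 0.225
```

Request:
{"fn": "drive_tool", "kwargs": {"series": [{"wx":0,"wy":0,"wz":0,"tx":0,"ty":0,"tz":0,"hand":0.1},{"wx":0,"wy":0,"wz":0,"tx":0,"ty":0,"tz":0,"hand":0.1},{"wx":0,"wy":0,"wz":0,"tx":0,"ty":0,"tz":0,"hand":0.1},{"wx":0,"wy":0,"wz":0,"tx":0,"ty":0,"tz":0.02,"hand":0.1},{"wx":0,"wy":0,"wz":0,"tx":0,"ty":0,"tz":0.05,"hand":0.1},{"wx":0,"wy":0,"wz":0,"tx":0,"ty":0,"tz":0.05,"hand":0.1},{"wx":0,"wy":0,"wz":0,"tx":0,"ty":0,"tz":0.04,"hand":0.1}]}}

```text
clock: 27.0
ee_pos: [446.9, -41.0, 189.3]
eef_rot: [179.9, 0.0, 86.5]
wrist_force: [0.8, -0.5, -0.3]
grip_width: 0.452
```

Request:
{"fn": "drive_tool", "kwargs": {"series": [{"wx":0,"wy":0,"wz":0.1425,"tx":0.0005,"ty":0.008,"tz":0,"hand":0},{"wx":0,"wy":0,"wz":0.1425,"tx":0.0005,"ty":0.008,"tz":0,"hand":0},{"wx":0,"wy":0,"wz":0.1425,"tx":0.0005,"ty":0.008,"tz":0,"hand":0},{"wx":0,"wy":0,"wz":0.1425,"tx":0.0005,"ty":0.008,"tz":0,"hand":0},{"wx":0,"wy":0,"wz":0.1425,"tx":0.0005,"ty":0.008,"tz":0,"hand":0},{"wx":0,"wy":0,"wz":0.1425,"tx":0.0005,"ty":0.008,"tz":0,"hand":0},{"wx":0,"wy":0,"wz":0.1425,"tx":0.0005,"ty":0.008,"tz":0,"hand":0},{"wx":0,"wy":0,"wz":0.1425,"tx":0.0005,"ty":0.008,"tz":0,"hand":0},{"wx":0,"wy":0,"wz":0.1425,"tx":0.0006,"ty":0.007,"tz":0,"hand":0},{"wx":0,"wy":0,"wz":0,"tx":0,"ty":0,"tz":0,"hand":0}]}}

```text
clock: 28.0
ee_pos: [451.4, 30.5, 186.7]
eef_rot: [180.0, -0.0, 160.2]
wrist_force: [-0.2, 1.1, 0.3]
grip_width: 0.502
```

Request:
{"fn": "drive_tool", "kwargs": {"series": [{"wx":0,"wy":0,"wz":0,"tx":0,"ty":0,"tz":0,"hand":0},{"wx":0,"wy":0,"wz":0,"tx":0,"ty":0,"tz":0,"hand":0}]}}

```text
clock: 28.2
ee_pos: [451.5, 29.7, 186.7]
eef_rot: [180.0, 0.0, 159.8]
wrist_force: [-0.5, 0.3, 0.7]
grip_width: 0.502
```

```bash
python3 -c "
from m import *
cam('wrist','wn.png');s=env.state();print(s['ee_pos'],s['eef_rot'],s['grip_width'],s['joint_positions'])
import pickle; pickle.dump((P('wrist'),s['ee_pos']),open('wn.pkl','wb'))
a=cv2.imread('pics/wn.png')[60:280,140:420];cv2.imwrite('pics/v12.png',cv2.resize(a,None,fx=2.5,fy=2.5,interpolation=cv2.INTER_CUBIC))"
```

```text
[451.52318353  29.70954519 186.65574711] [1.79995326e+02 2.76079376e-04 1.59822391e+02] 0.49867608766550364 [-4.61222121e+00  1.63178663e+01  1.14514189e+02  5.85247042e-03
  4.91664251e+01 -7.44384393e+01]
```

View pics/v12.png

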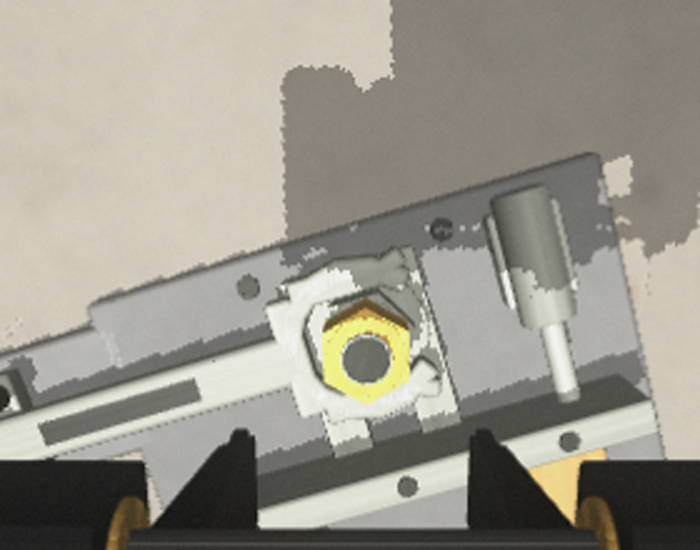

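Run:
```python
from h import *
import pickle
par,e=pickle.load(open('wn.pkl','rb'))
B=lambda p,z:back(0,np.array(p)/2.5+[140,60],z,par)
q=B([(367,358)],72)[0];h=B([(367,300),(411,326),(408,380),(366,402),(323,379),(324,325)],66)[:,:2]
yw=np.radians(159.8);u=np.array([np.cos(yw),np.sin(yw)]);v=np.array([-u[1],u[0]])
for c in(q[:2],h.mean(0)):print(c,'u',(c-e[:2])@u,'v',(c-e[:2])@v)
print(np.degrees(np.arctan2(*(h-h.mean(0)).T[::-1])).round(1)%60)
```

```text
[449.84435056  31.61948431] u 2.23507157241608 v -1.2127665330328252
[449.14174376  31.72272875] u 2.9301132713155025 v -1.0670518591404923
[39.3 41.1 35.5 39.3 41.9 36.3]
```

Request:
{"fn": "drive_tool", "kwargs": {"series": [{"wx":0,"wy":0,"wz":0,"tx":-0.0005,"ty":0.0008,"tz":-0.03,"hand":0},{"wx":0,"wy":0,"wz":0,"tx":0,"ty":0,"tz":-0.04,"hand":0},{"wx":0,"wy":0,"wz":0,"tx":0,"ty":0,"tz":-0.03,"hand":0},{"wx":0,"wy":0,"wz":0,"tx":0,"ty":0,"tz":-0.02,"hand":0},{"wx":0,"wy":0,"wz":0,"tx":0,"ty":0,"tz":-0.015,"hand":0},{"wx":0,"wy":0,"wz":0,"tx":0,"ty":0,"tz":-0.006,"hand":0},{"wx":0,"wy":0,"wz":0,"tx":0,"ty":0,"tz":0,"hand":0},{"wx":0,"wy":0,"wz":0,"tx":0,"ty":0,"tz":0,"hand":0}], "grip_force": 30}}

```text
clock: 29.05
ee_pos: [451.4, 30.7, 46.2]
eef_rot: [180.0, 0.0, 159.9]
wrist_force: [-0.6, -0.4, 1.1]
grip_width: 0.501
```

Request:
{"fn": "drive_tool", "kwargs": {"series": [{"wx":0,"wy":0,"wz":0,"tx":0,"ty":0,"tz":0,"hand":1},{"wx":0,"wy":0,"wz":0,"tx":0,"ty":0,"tz":0,"hand":1},{"wx":0,"wy":0,"wz":0,"tx":0,"ty":0,"tz":0,"hand":1},{"wx":0,"wy":0,"wz":0,"tx":0,"ty":0,"tz":0,"hand":1}]}}

```text
clock: 29.45
ee_pos: [451.5, 31.1, 46.2]
eef_rot: [180.0, 0.1, 160.0]
wrist_force: [1.7, 5.3, 5.2]
grip_width: 0.335
```

Request:
{"fn": "drive_tool", "kwargs": {"series": [{"wx":0,"wy":0,"wz":0,"tx":0.0002,"ty":0.0008,"tz":0,"hand":1},{"wx":0,"wy":0,"wz":-0.1,"tx":0,"ty":0,"tz":0,"hand":1},{"wx":0,"wy":0,"wz":-0.1,"tx":0,"ty":0,"tz":0,"hand":1},{"wx":0,"wy":0,"wz":-0.1,"tx":0,"ty":0,"tz":0,"hand":1},{"wx":0,"wy":0,"wz":-0.1,"tx":0,"ty":0,"tz":0,"hand":1},{"wx":0,"wy":0,"wz":-0.1,"tx":0,"ty":0,"tz":0,"hand":1},{"wx":0,"wy":0,"wz":0,"tx":0,"ty":0,"tz":0,"hand":1}], "grip_force": 50}}

```text
clock: 30.15
ee_pos: [451.6, 31.4, 46.2]
eef_rot: [180.0, 0.1, 131.2]
wrist_force: [-0.0, -1.4, 6.8]
grip_width: 0.331
```

```bash
python3 -c "
from h import *
s=env.state();print(s['ee_pos'],s['eef_rot'],s['grip_width'],s['wrist_force'],s['wrist_torque'])"
```

```text
[451.60564599  31.42930919  46.19595948] [1.79959515e+02 5.44035247e-02 1.31152901e+02] 0.3310307904572571 [-0.01811645 -1.36641956  6.76620841] [-0.40963041  0.08607736 -0.06156874]
```

Request:
{"fn": "drive_tool", "kwargs": {"series": [{"wx":0,"wy":0,"wz":-0.12,"tx":0,"ty":0,"tz":0,"hand":1},{"wx":0,"wy":0,"wz":-0.12,"tx":0,"ty":0,"tz":0,"hand":1},{"wx":0,"wy":0,"wz":-0.12,"tx":0,"ty":0,"tz":0,"hand":1},{"wx":0,"wy":0,"wz":-0.12,"tx":0,"ty":0,"tz":0,"hand":1},{"wx":0,"wy":0,"wz":-0.12,"tx":0,"ty":0,"tz":0,"hand":1},{"wx":0,"wy":0,"wz":-0.12,"tx":0,"ty":0,"tz":0,"hand":1},{"wx":0,"wy":0,"wz":-0.12,"tx":0,"ty":0,"tz":0,"hand":1},{"wx":0,"wy":0,"wz":-0.12,"tx":0,"ty":0,"tz":0,"hand":1},{"wx":0,"wy":0,"wz":-0.12,"tx":0,"ty":0,"tz":0,"hand":1},{"wx":0,"wy":0,"wz":-0.12,"tx":0,"ty":0,"tz":0,"hand":1}]}}

```text
clock: 31.15
ee_pos: [452.0, 31.5, 46.2]
eef_rot: [179.9, -0.0, 62.3]
wrist_force: [1.7, -1.2, 5.1]
grip_width: 0.334
```

```bash
cat > st.py <<'E'
from h import *
s=env.state();print(s['ee_pos'].round(2),s['eef_rot'].round(2),round(s['grip_width'],3),s['wrist_force'].round(2),s['wrist_torque'].round(3),'tau',s['joint_torque'].round(2)[[0,5]])
E
python3 st.py
```

```text
[452.    31.49  46.21] [ 1.7989e+02 -4.0000e-02  6.2320e+01] 0.334 [ 1.67 -1.17  5.1 ] [ 0.133 -0.115  0.146] tau [-0.15 -1.81]
```

Request:
{"fn": "drive_tool", "kwargs": {"series": [{"wx":0,"wy":0,"wz":-0.05,"tx":0,"ty":0,"tz":0,"hand":1},{"wx":0,"wy":0,"wz":-0.05,"tx":0,"ty":0,"tz":0,"hand":1},{"wx":0,"wy":0,"wz":-0.05,"tx":0,"ty":0,"tz":0,"hand":1},{"wx":0,"wy":0,"wz":-0.05,"tx":0,"ty":0,"tz":0,"hand":1},{"wx":0,"wy":0,"wz":-0.05,"tx":0,"ty":0,"tz":0,"hand":1},{"wx":0,"wy":0,"wz":-0.05,"tx":0,"ty":0,"tz":0,"hand":1}]}}

```text
clock: 31.75
ee_pos: [452.1, 31.4, 46.2]
eef_rot: [179.9, -0.1, 45.3]
wrist_force: [2.9, -1.2, 5.1]
grip_width: 0.334
```

```bash
python3 st.py
```

```text
[452.1   31.43  46.2 ] [ 1.799e+02 -7.000e-02  4.530e+01] 0.334 [ 2.89 -1.22  5.14] [ 0.032 -0.171  0.165] tau [ 0.13 -0.67]
```

Request:
{"fn": "drive_tool", "kwargs": {"series": [{"wx":0,"wy":0,"wz":-0.05,"tx":0,"ty":0,"tz":0,"hand":1},{"wx":0,"wy":0,"wz":-0.05,"tx":0,"ty":0,"tz":0,"hand":1},{"wx":0,"wy":0,"wz":-0.03,"tx":0,"ty":0,"tz":0,"hand":1}]}}

```text
clock: 32.05
ee_pos: [452.1, 31.4, 46.2]
eef_rot: [179.9, -0.1, 37.9]
wrist_force: [2.9, 0.1, 4.7]
grip_width: 0.333
```

```bash
python3 st.py
```

```text
[452.15  31.4   46.22] [ 1.799e+02 -9.000e-02  3.785e+01] 0.333 [2.92 0.06 4.68] [-0.008 -0.19   0.151] tau [ 0.27 -0.08]
```

Request:
{"fn": "drive_tool", "kwargs": {"series": [{"wx":0,"wy":0,"wz":-0.03,"tx":0,"ty":0,"tz":0,"hand":1},{"wx":0,"wy":0,"wz":-0.03,"tx":0,"ty":0,"tz":0,"hand":1}]}}

```text
clock: 32.25
ee_pos: [452.1, 31.4, 46.2]
eef_rot: [179.9, -0.1, 34.5]
wrist_force: [2.9, -0.9, 5.4]
grip_width: 0.331
```

```bash
python3 st.py
```

```text
[452.14  31.4   46.21] [ 1.7991e+02 -9.0000e-02  3.4460e+01] 0.331 [ 2.93 -0.91  5.35] [-0.027 -0.215  0.143] tau [ 0.36 -0.34]
```

Request:
{"fn": "drive_tool", "kwargs": {"series": [{"wx":0,"wy":0,"wz":-0.03,"tx":0,"ty":0,"tz":0,"hand":1},{"wx":0,"wy":0,"wz":-0.03,"tx":0,"ty":0,"tz":0,"hand":1}]}}

```text
clock: 32.45
ee_pos: [452.2, 31.4, 46.2]
eef_rot: [179.9, -0.1, 31.0]
wrist_force: [2.7, -0.7, 4.2]
grip_width: 0.334
```

```bash
python3 st.py
```

```text
[452.21  31.38  46.22] [ 1.7991e+02 -1.0000e-01  3.1020e+01] 0.334 [ 2.74 -0.7   4.24] [-0.017 -0.236  0.166] tau [ 0.45 -0.34]
```

Request:
{"fn": "drive_tool", "kwargs": {"series": [{"wx":0,"wy":0,"wz":-0.03,"tx":0,"ty":0,"tz":0,"hand":1},{"wx":0,"wy":0,"wz":-0.03,"tx":0,"ty":0,"tz":0,"hand":1}]}}

```text
clock: 32.65
ee_pos: [452.2, 31.4, 46.2]
eef_rot: [179.9, -0.1, 27.6]
wrist_force: [1.6, -1.3, 4.6]
grip_width: 0.334
```

```bash
python3 st.py
```

```text
[452.22  31.37  46.22] [ 1.7991e+02 -1.1000e-01  2.7580e+01] 0.334 [ 1.59 -1.29  4.59] [-0.073 -0.258  0.186] tau [ 0.54 -0.34]
```

Request:
{"fn": "drive_tool", "kwargs": {"series": [{"wx":0,"wy":0,"wz":-0.03,"tx":0,"ty":0,"tz":0,"hand":1},{"wx":0,"wy":0,"wz":-0.03,"tx":0,"ty":0,"tz":0,"hand":1}]}}

```text
clock: 32.85
ee_pos: [452.2, 31.4, 46.2]
eef_rot: [179.9, -0.1, 24.2]
wrist_force: [3.1, -2.1, 4.5]
grip_width: 0.335
```

```bash
python3 st.py
```

```text
[452.23  31.36  46.22] [ 1.7991e+02 -1.1000e-01  2.4170e+01] 0.335 [ 3.14 -2.06  4.49] [-0.062 -0.328  0.509] tau [0.26 0.01]
```

Request:
{"fn": "drive_tool", "kwargs": {"series": [{"wx":0,"wy":0,"wz":-0.03,"tx":0,"ty":0,"tz":0,"hand":1},{"wx":0,"wy":0,"wz":0,"tx":0,"ty":0,"tz":0,"hand":1}]}}

```text
clock: 33.05
ee_pos: [452.3, 31.3, 46.2]
eef_rot: [179.9, -0.1, 22.5]
wrist_force: [2.8, -1.6, 6.6]
grip_width: 0.334
```

```bash
python3 st.py
```

```text
[452.26  31.34  46.22] [ 1.7991e+02 -1.2000e-01  2.2530e+01] 0.334 [ 2.82 -1.58  6.65] [-0.233 -0.37   0.631] tau [0.46 1.07]
```

Request:
{"fn": "drive_tool", "kwargs": {"series": [{"wx":0,"wy":0,"wz":-0.03,"tx":0,"ty":0,"tz":0,"hand":1},{"wx":0,"wy":0,"wz":-0.02,"tx":0,"ty":0,"tz":0,"hand":1},{"wx":0,"wy":0,"wz":0,"tx":0,"ty":0,"tz":0,"hand":1}]}}

```text
clock: 33.35
ee_pos: [452.3, 31.3, 46.2]
eef_rot: [179.9, -0.1, 19.8]
wrist_force: [1.9, -2.6, 6.7]
grip_width: 0.334
```

```bash
python3 st.py
```

```text
[452.28  31.29  46.2 ] [ 1.7989e+02 -1.2000e-01  1.9790e+01] 0.334 [ 1.86 -2.64  6.66] [-0.177 -0.413  1.271] tau [-0.13  1.56]
```

Request:
{"fn": "drive_tool", "kwargs": {"series": [{"wx":0,"wy":0,"wz":0.05,"tx":0,"ty":0,"tz":0,"hand":1},{"wx":0,"wy":0,"wz":0,"tx":0,"ty":0,"tz":0,"hand":0},{"wx":0,"wy":0,"wz":0,"tx":0,"ty":0,"tz":0,"hand":0},{"wx":0,"wy":0,"wz":0,"tx":0,"ty":0,"tz":0,"hand":0},{"wx":0,"wy":0,"wz":0,"tx":0,"ty":0,"tz":0.03,"hand":0},{"wx":0,"wy":0,"wz":0,"tx":0,"ty":0,"tz":0.04,"hand":0},{"wx":0,"wy":0,"wz":0,"tx":0,"ty":0,"tz":0.04,"hand":0},{"wx":0,"wy":0,"wz":0,"tx":0,"ty":0,"tz":0.035,"hand":0}]}}

```text
clock: 34.15
ee_pos: [450.9, 31.6, 192.5]
eef_rot: [180.0, -0.0, 22.5]
wrist_force: [0.4, 0.3, -0.2]
grip_width: 0.499
```

Request:
{"fn": "drive_tool", "kwargs": {"series": [{"wx":0,"wy":0,"wz":0.14,"tx":-0.0006,"ty":-0.014,"tz":0,"hand":0},{"wx":0,"wy":0,"wz":0.14,"tx":-0.0006,"ty":-0.014,"tz":0,"hand":0},{"wx":0,"wy":0,"wz":0.14,"tx":-0.0006,"ty":-0.014,"tz":0,"hand":0},{"wx":0,"wy":0,"wz":0.14,"tx":-0.0006,"ty":-0.014,"tz":0,"hand":0},{"wx":0,"wy":0,"wz":0.14,"tx":-0.0006,"ty":-0.014,"tz":0,"hand":0},{"wx":0,"wy":0,"wz":0.14,"tx":-0.0006,"ty":0,"tz":0,"hand":0},{"wx":0,"wy":0,"wz":0.14,"tx":-0.0006,"ty":0,"tz":0,"hand":0},{"wx":0,"wy":0,"wz":0.13,"tx":-0.0006,"ty":0,"tz":0,"hand":0},{"wx":0,"wy":0,"wz":0,"tx":0,"ty":0,"tz":0,"hand":0},{"wx":0,"wy":0,"wz":0,"tx":0,"ty":0,"tz":0,"hand":0}]}}

```text
clock: 35.15
ee_pos: [446.3, -38.4, 190.6]
eef_rot: [-180.0, -0.0, 85.8]
wrist_force: [0.6, -0.4, -0.1]
grip_width: 0.5
```

```bash
python3 st.py; python3 -c "
from m import *
cam('wrist','wt.png');s=env.state()
import pickle; pickle.dump((P('wrist'),s['ee_pos'],s['eef_rot'][2]),open('wt.pkl','wb'))
a=cv2.imread('pics/wt.png')[60:260,180:380];cv2.imwrite('pics/v13.png',cv2.resize(a,None,fx=3,fy=3,interpolation=cv2.INTER_CUBIC))"
```

```text
[446.32 -38.36 190.55] [-179.98   -0.     85.84] 0.5 [ 0.62 -0.45 -0.08] [-0.057 -0.109 -0.021] tau [-0.04 -0.29]
```

View pics/v13.png

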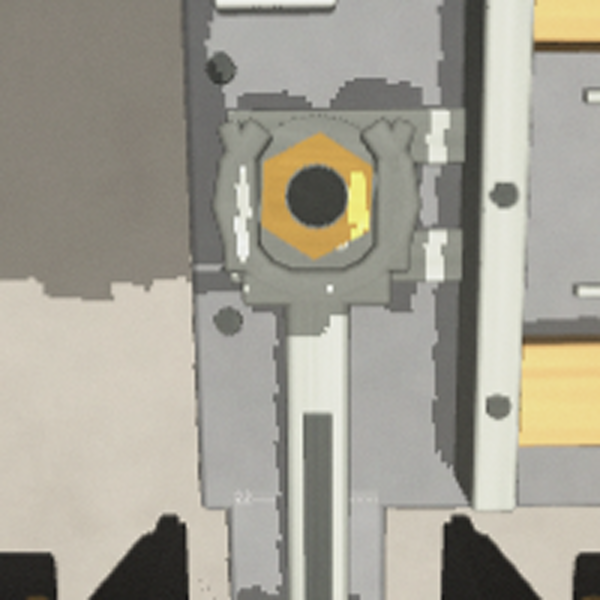

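Run:
```python
from h import *
import pickle
par,e,yaw=pickle.load(open('wt.pkl','rb'))
B=lambda p,z:back(0,np.array(p)/3+[180,60],z,par)[:,:2]
h=B([(318,132),(374,164),(372,230),(316,261),(261,229),(263,163)],66);c=h.mean(0)
print(c,np.degrees(np.arctan2(*(h-c).T[::-1])).round(1)%60)
ang=lambda a,b:np.degrees(np.arctan2(*(b-a)[::-1]))
L=B([(288,590),(288,345),(347,590),(348,345)],37);print('handle',ang(L[0],L[1]),ang(L[2],L[3]),(L[0]+L[2])/2,(L[1]+L[3])/2)
J=B([(472,506),(484,5),(519,506),(537,5)],57);print('jaw',ang(J[0],J[1]),ang(J[2],J[3]))
yw=np.radians(yaw);u=np.array([np.cos(yw),np.sin(yw)]);v=np.array([-u[1],u[0]])
print('handle left of tcp',((L[0]+L[2])/2-e[:2])@v,((L[1]+L[3])/2-e[:2])@v)
```

```text
[451.26190273  30.21200554] [25.2 25.4 25.3 24.6 24.8 24.4]
handle 85.4146932914213 86.0496050048131 [ 441.61600589 -105.27459011] [448.15003312 -17.71739062]
jaw 86.58482191297107 86.55293823649816
handle left of tcp -0.10019203226478002 -0.30321542219236
```

Request:
{"fn": "drive_tool", "kwargs": {"series": [{"wx":0,"wy":0,"wz":0,"tx":0.0008,"ty":-0.0027,"tz":-0.04,"hand":0},{"wx":0,"wy":0,"wz":0,"tx":0,"ty":0,"tz":-0.04,"hand":0},{"wx":0,"wy":0,"wz":0,"tx":0,"ty":0,"tz":-0.04,"hand":0},{"wx":0,"wy":0,"wz":0,"tx":0,"ty":0,"tz":-0.025,"hand":0},{"wx":0,"wy":0,"wz":0,"tx":0,"ty":0,"tz":-0.01,"hand":0},{"wx":0,"wy":0,"wz":0,"tx":0,"ty":0,"tz":-0.007,"hand":0},{"wx":0,"wy":0,"wz":0,"tx":0,"ty":0,"tz":0,"hand":0},{"wx":0,"wy":0,"wz":0,"tx":0,"ty":0,"tz":0,"hand":0}], "grip_force": 60}}

```text
clock: 36.0
ee_pos: [447.8, -41.2, 29.5]
eef_rot: [179.9, 0.0, 86.1]
wrist_force: [-0.6, -0.6, 0.3]
grip_width: 0.503
```

Request:
{"fn": "drive_tool", "kwargs": {"series": [{"wx":0,"wy":0,"wz":0,"tx":0,"ty":0,"tz":0,"hand":1},{"wx":0,"wy":0,"wz":0,"tx":0,"ty":0,"tz":0,"hand":1},{"wx":0,"wy":0,"wz":0,"tx":0,"ty":0,"tz":0,"hand":1},{"wx":0,"wy":0,"wz":0,"tx":0,"ty":0,"tz":0,"hand":1}]}}

```text
clock: 36.4
ee_pos: [447.3, -41.1, 28.9]
eef_rot: [180.0, 0.0, 86.1]
wrist_force: [0.6, -0.6, 4.6]
grip_width: 0.228
```

Request:
{"fn": "drive_tool", "kwargs": {"series": [{"wx":0,"wy":0,"wz":0.02,"tx":0.0014,"ty":0,"tz":0,"hand":1},{"wx":0,"wy":0,"wz":0.02,"tx":0.0014,"ty":0,"tz":0,"hand":1},{"wx":0,"wy":0,"wz":0.02,"tx":0.0014,"ty":0,"tz":0,"hand":1},{"wx":0,"wy":0,"wz":0.02,"tx":0.0014,"ty":0.0002,"tz":0,"hand":1},{"wx":0,"wy":0,"wz":0,"tx":0,"ty":0,"tz":0,"hand":1}]}}

```text
clock: 36.9
ee_pos: [452.9, -41.2, 28.9]
eef_rot: [180.0, 0.0, 90.7]
wrist_force: [-2.3, -3.8, 4.9]
grip_width: 0.222
```

```bash
python3 st.py
```

```text
[452.95 -41.19  28.93] [1.7999e+02 2.0000e-02 9.0710e+01] 0.222 [-2.34 -3.75  4.87] [-0.685  0.203 -0.062] tau [ 1.83 -0.27]
```

Request:
{"fn": "drive_tool", "kwargs": {"series": [{"wx":0,"wy":0,"wz":-0.02,"tx":-0.0014,"ty":0,"tz":0.0005,"hand":1},{"wx":0,"wy":0,"wz":0,"tx":0,"ty":-0.006,"tz":0,"hand":1},{"wx":0,"wy":0,"wz":0,"tx":0,"ty":-0.008,"tz":0,"hand":1},{"wx":0,"wy":0,"wz":0,"tx":0,"ty":-0.008,"tz":0,"hand":1},{"wx":0,"wy":0,"wz":0,"tx":0,"ty":-0.008,"tz":0,"hand":1},{"wx":0,"wy":0,"wz":0,"tx":0,"ty":-0.008,"tz":0,"hand":1},{"wx":0,"wy":0,"wz":0,"tx":0,"ty":-0.008,"tz":0,"hand":1},{"wx":0,"wy":0,"wz":0,"tx":0,"ty":-0.008,"tz":0,"hand":1},{"wx":0,"wy":0,"wz":0,"tx":0,"ty":0,"tz":0,"hand":1}]}}

```text
clock: 37.8
ee_pos: [451.6, -95.9, 29.2]
eef_rot: [180.0, 0.0, 89.4]
wrist_force: [1.0, 0.1, -1.4]
grip_width: 0.222
```

```bash
python3 st.py
```

```text
[451.6  -95.91  29.16] [1.7997e+02 1.0000e-02 8.9450e+01] 0.222 [ 0.96  0.13 -1.44] [ 0.037 -0.101  0.029] tau [-0.72 -0.24]
```

Request:
{"fn": "drive_tool", "kwargs": {"series": [{"wx":0,"wy":0,"wz":0,"tx":0,"ty":0,"tz":0.03,"hand":1},{"wx":0,"wy":0,"wz":0,"tx":0,"ty":0,"tz":0.04,"hand":1},{"wx":0,"wy":0,"wz":0,"tx":0,"ty":0,"tz":0.04,"hand":1},{"wx":0,"wy":0,"wz":-0.148,"tx":0.006,"ty":-0.024,"tz":0,"hand":1},{"wx":0,"wy":0,"wz":-0.148,"tx":0.006,"ty":-0.024,"tz":0,"hand":1},{"wx":0,"wy":0,"wz":-0.148,"tx":0.006,"ty":-0.024,"tz":0,"hand":1},{"wx":0,"wy":0,"wz":-0.148,"tx":0.006,"ty":-0.024,"tz":0,"hand":1},{"wx":0,"wy":0,"wz":-0.148,"tx":0.006,"ty":-0.024,"tz":0,"hand":1},{"wx":0,"wy":0,"wz":-0.148,"tx":0.006,"ty":-0.024,"tz":0,"hand":1},{"wx":0,"wy":0,"wz":-0.148,"tx":0.006,"ty":-0.024,"tz":0,"hand":1}]}}

```text
clock: 38.8
ee_pos: [493.5, -263.7, 139.0]
eef_rot: [-180.0, 0.0, 29.8]
wrist_force: [0.4, 1.1, -1.3]
grip_width: 0.225
```

Request:
{"fn": "drive_tool", "kwargs": {"series": [{"wx":0,"wy":0,"wz":-0.148,"tx":0.006,"ty":-0.024,"tz":0,"hand":1},{"wx":0,"wy":0,"wz":-0.148,"tx":0.006,"ty":-0.024,"tz":0,"hand":1},{"wx":0,"wy":0,"wz":-0.148,"tx":0.006,"ty":-0.024,"tz":0,"hand":1},{"wx":0,"wy":0,"wz":-0.148,"tx":0.006,"ty":-0.024,"tz":0,"hand":1},{"wx":0,"wy":0,"wz":-0.146,"tx":0.009,"ty":-0.026,"tz":0,"hand":1},{"wx":0,"wy":0,"wz":0,"tx":0,"ty":0,"tz":0,"hand":1},{"wx":0,"wy":0,"wz":0,"tx":0,"ty":0,"tz":0,"hand":1},{"wx":0,"wy":0,"wz":0,"tx":0,"ty":0,"tz":0,"hand":1}]}}

```text
clock: 39.6
ee_pos: [526.2, -383.9, 139.0]
eef_rot: [-180.0, 0.0, -12.0]
wrist_force: [0.3, -0.4, -0.8]
grip_width: 0.225
```

Request:
{"fn": "drive_tool", "kwargs": {"series": [{"wx":0,"wy":0,"wz":-0.003,"tx":0,"ty":-0.0025,"tz":-0.03,"hand":1},{"wx":0,"wy":0,"wz":0,"tx":0,"ty":0,"tz":-0.04,"hand":1},{"wx":0,"wy":0,"wz":0,"tx":0,"ty":0,"tz":-0.03,"hand":1},{"wx":0,"wy":0,"wz":0,"tx":0,"ty":0,"tz":-0.018,"hand":1},{"wx":0,"wy":0,"wz":0,"tx":0,"ty":0,"tz":-0.008,"hand":1},{"wx":0,"wy":0,"wz":0,"tx":0,"ty":0,"tz":0,"hand":1},{"wx":0,"wy":0,"wz":0,"tx":0,"ty":0,"tz":0,"hand":1},{"wx":0,"wy":0,"wz":0,"tx":0,"ty":0,"tz":0,"hand":1}]}}

```text
clock: 40.4
ee_pos: [527.0, -387.7, 14.6]
eef_rot: [179.9, -0.1, -12.3]
wrist_force: [0.2, -0.6, -1.4]
grip_width: 0.226
```

Request:
{"fn": "drive_tool", "kwargs": {"series": [{"wx":0,"wy":0,"wz":0,"tx":0,"ty":0.001,"tz":-0.004,"hand":1},{"wx":0,"wy":0,"wz":0,"tx":0,"ty":0,"tz":-0.002,"hand":1},{"wx":0,"wy":0,"wz":0,"tx":0,"ty":0,"tz":0,"hand":1},{"wx":0,"wy":0,"wz":0,"tx":0,"ty":0,"tz":0,"hand":1}]}}

```text
clock: 40.8
ee_pos: [526.6, -386.4, 8.0]
eef_rot: [180.0, -0.0, -12.3]
wrist_force: [-1.9, 2.0, 6.2]
grip_width: 0.22
```

```bash
python3 st.py
```

```text
[ 526.57 -386.38    8.  ] [ 1.7998e+02 -3.0000e-02 -1.2300e+01] 0.22 [-1.89  1.99  6.22] [ 0.409  0.323 -0.019] tau [-0.53  0.  ]
```

Request:
{"fn": "drive_tool", "kwargs": {"series": [{"wx":0,"wy":0,"wz":0,"tx":0,"ty":0,"tz":0,"hand":0.1},{"wx":0,"wy":0,"wz":0,"tx":0,"ty":0,"tz":0,"hand":0.1},{"wx":0,"wy":0,"wz":0,"tx":0,"ty":0,"tz":0,"hand":0.1},{"wx":0,"wy":0,"wz":0,"tx":0,"ty":0,"tz":0.03,"hand":0.1},{"wx":0,"wy":0,"wz":0,"tx":0,"ty":0,"tz":0.05,"hand":0},{"wx":0,"wy":0,"wz":0,"tx":-0.02,"ty":0.005,"tz":0.05,"hand":0},{"wx":0,"wy":0,"wz":0,"tx":-0.02,"ty":0.005,"tz":0.05,"hand":0},{"wx":0,"wy":0,"wz":0,"tx":-0.01,"ty":0.005,"tz":0.03,"hand":0},{"wx":0,"wy":0,"wz":0,"tx":0,"ty":0,"tz":0,"hand":0},{"wx":0,"wy":0,"wz":0,"tx":0,"ty":0,"tz":0,"hand":0}]}}

```text
clock: 41.8
ee_pos: [479.5, -372.2, 210.0]
eef_rot: [180.0, -0.1, -12.3]
wrist_force: [0.2, 0.5, -0.4]
grip_width: 0.501
```

```bash
python3 st.py; python3 -c "
from m import *
sp();cam('top','top9.png')
a=cv2.imread('pics/ws.png')[0:300];b=cv2.imread('pics/top9.png')[150:290,120:350];b=cv2.resize(b,(560,341),interpolation=cv2.INTER_CUBIC)
cv2.imwrite('pics/v14.png',np.vstack([a,b[:300]]))"
```

```text
[ 479.47 -372.21  209.98] [ 1.7996e+02 -6.0000e-02 -1.2310e+01] 0.501 [ 0.22  0.51 -0.37] [ 0.099 -0.03   0.064] tau [-0.11 -0.01]
spanner 0.81 ((517.3082885742188, -382.5001525878906), (66.5101089477539, 206.6574249267578), 76.5324935913086) [ 534.41534 -387.54642] 4364
spanner 0.56 ((425.10162353515625, -580.560791015625), (53.29538345336914, 140.27650451660156), 58.27873992919922) [ 417.52347 -585.1856 ] 2118
spanner 0.31 ((531.2203369140625, -68.13866424560547), (211.61827087402344, 134.4319610595703), 15.005208015441895) [526.9425 -86.8093] 6745
tool_mat 0.81 ((521.8700561523438, -381.4910583496094), (109.8407211303711, 257.3848876953125), 77.99565124511719) [ 531.54675 -382.65912] 17464
```

View pics/v14.png

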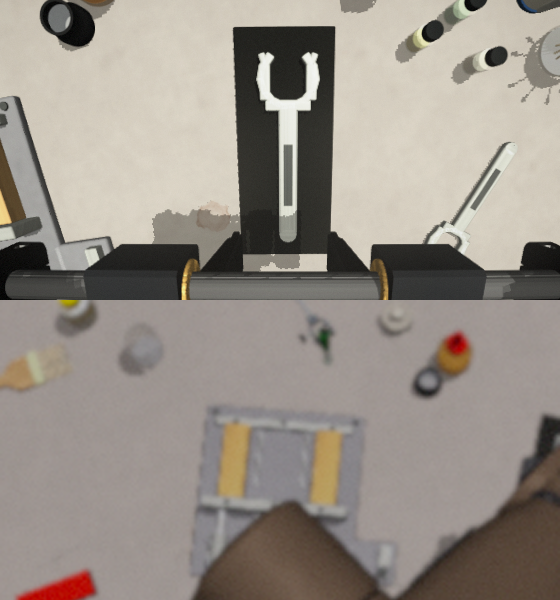

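Request:
{"fn": "drive_tool", "kwargs": {"series": [{"wx":0,"wy":0,"wz":0.015,"tx":0,"ty":0.039,"tz":0.008,"hand":0},{"wx":0,"wy":0,"wz":0.015,"tx":0,"ty":0.039,"tz":0.008,"hand":0},{"wx":0,"wy":0,"wz":0.015,"tx":0,"ty":0.039,"tz":0.008,"hand":0},{"wx":0,"wy":0,"wz":0.015,"tx":0,"ty":0.039,"tz":0.008,"hand":0},{"wx":0,"wy":0,"wz":0.015,"tx":0,"ty":0.039,"tz":0.008,"hand":0},{"wx":0,"wy":0,"wz":0.015,"tx":0,"ty":0.039,"tz":0.008,"hand":0},{"wx":0,"wy":0,"wz":0.015,"tx":0,"ty":0.039,"tz":0.008,"hand":0},{"wx":0,"wy":0,"wz":0.015,"tx":0,"ty":0.039,"tz":0.008,"hand":0},{"wx":0,"wy":0,"wz":0.015,"tx":0,"ty":0.039,"tz":0.008,"hand":0},{"wx":0,"wy":0,"wz":0.02,"tx":0,"ty":0.039,"tz":0.003,"hand":0}]}}

```text
clock: 43.0
ee_pos: [479.6, 19.5, 284.4]
eef_rot: [180.0, 0.0, -3.4]
wrist_force: [0.9, -0.2, -0.3]
grip_width: 0.499
```

Request:
{"fn": "drive_tool", "kwargs": {"series": [{"wx":0,"wy":0,"wz":0,"tx":-0.02,"ty":0,"tz":0,"hand":0},{"wx":0,"wy":0,"wz":0,"tx":0,"ty":0,"tz":0,"hand":0},{"wx":0,"wy":0,"wz":0,"tx":0,"ty":0,"tz":0,"hand":0},{"wx":0,"wy":0,"wz":0,"tx":0,"ty":0,"tz":0,"hand":0}]}}

```text
clock: 43.4
ee_pos: [460.2, 17.2, 284.3]
eef_rot: [180.0, 0.0, -3.5]
wrist_force: [0.3, -0.0, 0.6]
grip_width: 0.497
```

```bash
python3 -c "
from m import *
bars('w3.png',36.)
a=cv2.imread('pics/w3.png')
b=cv2.resize(a[150:250,220:350],(780,600),interpolation=cv2.INTER_CUBIC)
import pickle; pickle.dump(P('wrist'),open('w3.pkl','wb'))
cv2.imwrite('pics/v15.png',b)"
```

```text
0.93 [ 44.  48. 197.] [42.8, 217.7, 112.9, 268.2] [383.4 328.8 112.5] 584 1632
0.88 [117. 181. 213.] [309.0, 43.6, 345.4, 137.4] [566.1 -43.6 176. ] 199 2859
0.66 [114. 177. 210.] [203.6, 46.3, 238.8, 138.5] [574.3  88.  176.3] 243 2895
0.43 [168. 180. 179.] [191.7, 132.9, 361.6, 204.9] [496.9   0.6  89.8] 2654 3446
0.42 [114. 123. 121.] [537.3, 135.1, 560.0, 196.3] [ 501.1 -402.8   19. ] 654 654
[460.1  17.2 284.3] [180.    0.   -3.5] 43.45
```

View pics/v15.png

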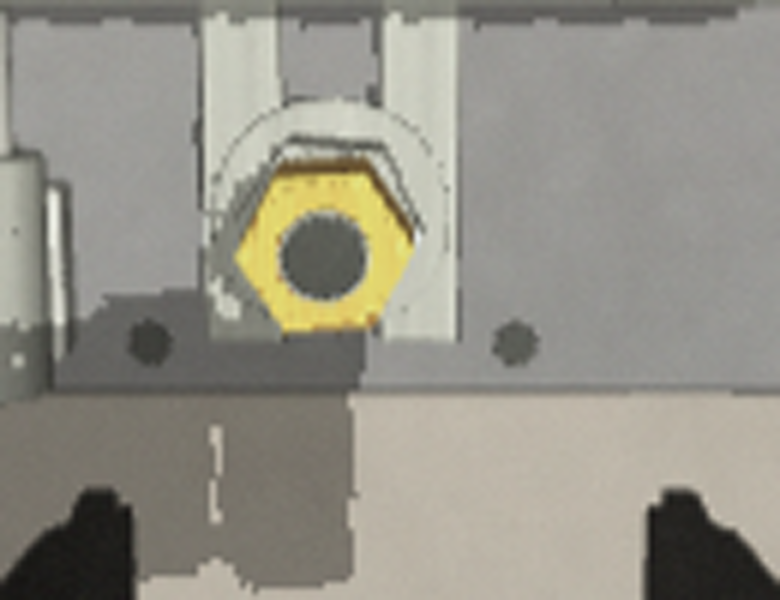

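```bash
python3 -c "
from bench import env
print(env.close_job())"
```

```text
the job is handed in; nothing more can be done
None
```

The job is done and handed in at about 43 s on the robot's clock. No verdict was reported.

- **Bars:** I found only two wooden bars and left the red look-alike alone. Both are clamped in the outer lanes (y = ±66 mm), flat and square between the end stop and the jaw. The last wrist picture put them within about 1 mm and 0.5° of where they should be.
- **Nuts:** With the spanner on the steel nut and its handle against the post, I turned the brass nut clockwise until it stopped. Torque rose from about 0.16 to 1.27 N m at the stop. Before taking the spanner off, I eased the lower nut back about 0.08 rad with it. From the last picture I read the lower nut at about 0.1 rad (0.25 allowed) and the jam nut at about 3.0 rad.
- **Spanner:** It lies flat along the middle of its mat, a few mm and about 1.5° off centre by the network's outline.
- **Bystanders:** The beaker, bottle and loupe looked undisturbed in the last top view, by eye only.
- **Disagreements:** Camera estimates of the nut's position differed by up to 2 mm between views. An earlier reading put the lower nut at about 0.17 rad, before I eased it back.

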